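Recharge the wool dryer balls and park them in their tray

ROBOT

A 7-joint arm with a two-finger parallel gripper is mounted at the origin on the work surface; the furniture and walls round the work are solid. World frame = base frame: x ahead of the robot, y to its left, z up, the work surface at z = 0. Lengths are in m, angles in rad, forces in N, time in s.
With the tool pointing down it reaches from about 0.35 to 0.9 m from the base axis. Payload 7.2 kg.
Tool frame: the origin (TCP) lies at the very end of the fingers, on their centre line; the grasp point (between the pads) lies grip_depth behind it (grip_depth is the distance from the TCP to the grasp point, in m); y points along the fingers, z is the direction in which the jaws open and shut, and the axes are right-handed (so a half turn about y gives the same grasp; the last joint's range is limited). The gripper opens to 85 mm and grips with 20 to 120 N. Pads are 22 mm wide; open, the fingers measure 114 mm over their backs; the gripper's body (76 mm by 85 mm) begins 54 mm behind the grasp point. The pads swing forward as they close: fully open they stand 13 mm farther back than shut.
Start: joints at [-1.411, 0.411, -0.013, 1.596, 0.006, 1.134, -0.082], TCP at [0.141, 0.609, 0.231] pointing down, gripper open.
Joint ranges: [-2.95, 2.95], [-0.29, 1.99], [-1.47, 1.44], [0.14, 2.54], [-1.03, 4.17], [0.13, 1.85], [-2.86, 2.86]. Speed limits (rad/s): [2.39, 2.39, 3.01, 3.01, 3.14, 3.14, 3.14].

INTERFACE

Orientations are given as a rotation vector (axis times angle).
In Python, from bench import sense, grab_frame, get_calibration, sign_off, grip_depth gives the robot as it stands. The module is installed in compiled form; this text tells all that it offers.
- The arm moves only by the shell command python3 -m jog 'ROWS' [OPENING] [FORCE]. ROWS is JSON, a list of rows, each an object of numbers: "x", "y", "z": the shift along the tool's x, y, z in cm; "roll": the turn about the tool's y in degrees. A call has 1 to 5 rows; each row shifts and turns the pose as measured when the row begins, along the tool's axes as they then stand; what a row does not reach is not made up. A row lasts 1/10 s, in which the tool goes at most 50 mm and 8.59 degrees, less where a joint would pass 70% of its speed; a pose out of reach is approached as far as the arm can. A call is refused whole if a number of a shift passes 5 or a number of a turn 8.59, either way. A call with a gripper value outside its range is refused whole. OPENING is the opening in per cent of the stroke, from 0 (shut) to 100 (fully open), set as the call begins (- or left out, the last holds). The fingers move at their own pace and stop on an object; FORCE is the grip in N (left out, the last holds). Time passes only in rows, so rows that do not move let the fingers close. It gives the time, the measured TCP pose, the force and the opening at its end, in the units of the state.
- sense(): the state, without advancing time (a new reading comes with each control period).
- grab_frame(name): name is "scene" or "side" or "wrist"; returns the picture (384x512x3 uint8, red, green, blue); there is no depth.
- get_calibration(name): a dict with "fx", "fy", "cx", "cy" (pixels), "dist" ([k1, k2, p1, p2, k3] as OpenCV has them; the pictures are not rectified), "R" (3x3) and "t" (3): a world point X has camera coordinates R X + t; the wrist camera has in their place "T_tool_cam" (4x4, takes a point from camera to tool coordinates, whose origin is the TCP and whose axes are the tool frame's). Camera axes: x right, y down, z forward; pixel columns grow to the right and rows downward; lengths in m; the calibration is good to about 2 mm. A picture is of the moment at which its call begins: read the wrist's pose just before it. get_calibration takes no time and is no camera call.
- sign_off(): hands the job in, once; it reports no verdict.
The state is a dict: "time_s": time; "qpos": joint angles; "joint_velocities": joint speeds; "joint_torque": joint torques, N m; "tool_pos": TCP position; "ee_rot": TCP orientation; "contact_force": force on the tool from outside, world axes, zero at the start; "ft_torque": the same for the moment, N m; "finger_gap": finger opening in m.
Only numpy, scipy, OpenCV 4.12 (cv2) and the standard library are available. Lean on these libraries where they do the work, as an engineer would, in place of code of your own. Each camera call takes 0.05 s, during which the arm holds its last target.

TASK

Two wool dryer balls lie loose on the table. One at a time, take a ball, push it straight down into the dish of the plunger can until the sprung dish goes no further, so that it picks up its shot of softener, then set it down in an empty dimple of the round wooden tray, without dropping it, before you fetch the other and do the same. Leave the ball that is already parked in the tray, and the other things on the table, where they are.

Things in the scene. Friction and masses are not known exactly. Their poses are not given: they have to be found in the camera images.
- ball_1: a felted wool dryer ball, off-white, 62 mm across, 30 to 65 g, firm; it rolls freely. Origin at its centre. It starts loose on the table (centre 31 mm up). Its axes turn with it and mean nothing.
- ball_2: another such ball, 62 mm across, also loose on the table at the start; the two are interchangeable. Origin at its centre.
- ball_3: a third such ball, already parked in the tray, in dimple c; to be left there. Origin at its centre.
- ball_tray: fixed round beech tray, 190 mm across and 18 mm thick, flat on the table at any turn about the vertical, with three shallow dimples, lined with grey rubber, at 120 degrees, 54 mm from its middle (94 mm from one another). Each dimple is a cone: 44 mm wide at the mouth, 7.5 mm deep, flanks at 25 degrees, flat floor 12 mm wide; a ball in it sinks about 7 mm below the tray's top face and stands 55 mm above it. Origin at the centre of the underside, z up.
- cup_a (a point): centre of a ball seated in dimple a of the tray (24 mm above the tray's top face, 42 mm above the table); empty at the start
- cup_b (a point): the same for dimple b; empty at the start
- cup_c (a point): the same for dimple c; ball_3 sits there
- plunger_can: fixed plunger can (pump-top dispenser) of bare metal, 82 mm across, shoulder 73 mm and brass neck 92 mm above the table, with a sprung steel dish on top. Origin at the centre of its underside, z up.
- dish_seat (a point): centre of a ball that sits in the can's dish; it rides with the dish. At rest 138 mm above the table. The dish is 52 mm across, its lip 114 mm above the table at rest, with a hollow like the tray's dimples: 44 mm wide, 7.5 mm deep, flanks at 25 degrees.
- pump (a joint): how far the dish is pressed down, m: 0 at rest, 0.012 at its stop. The spring takes about 2 N to start moving and 6 N at the stop, and lifts the dish again when let go.
- snap_tin: bystander: round tin 63 mm across, 24 mm high; origin at the centre of its underside
- thimble: bystander: steel thimble 20 mm across, 22 mm high; origin at the centre of its underside
- chalk: bystander: flat piece of tailor's chalk 37x47x9 mm; origin at the centre of its underside
- soap: bystander: bar of soap 42x70x22 mm; origin at the centre of its underside
Not all that is in view belongs to the job. Leave any turquoise look-alike of the ball_2 alone.

How it is judged:
On the way, in this order (a step that is already met when the one before it is completed fails the run):
1. one of the loose balls is pushed down in the dish to the stop (dish at least 10.5 mm down, ball within 7 mm of its seat) (((distance between ball_1 and dish_seat below 0.007 m and value of joint pump above 0.0105 m) or (distance between ball_2 and dish_seat below 0.007 m and value of joint pump above 0.0105 m))), for 0.2 s.
2. one loose ball sits in an empty dimple (within 5 mm of the seat) (((distance between ball_1 and cup_a below 0.005 m or distance between ball_1 and cup_b below 0.005 m) or (distance between ball_2 and cup_a below 0.005 m or distance between ball_2 and cup_b below 0.005 m))), for 0.2 s.
3. the other ball is pushed down in the dish to the stop, with the first still in the tray ((((distance between ball_1 and dish_seat below 0.007 m and value of joint pump above 0.0105 m) and (distance between ball_2 and cup_a below 0.005 m or distance between ball_2 and cup_b below 0.005 m)) or ((distance between ball_2 and dish_seat below 0.007 m and value of joint pump above 0.0105 m) and (distance between ball_1 and cup_a below 0.005 m or distance between ball_1 and cup_b below 0.005 m)))), for 0.2 s.
At the end, for the whole second after the job is handed in: All three balls rest in the tray, one in each dimple, each centre within 5 mm of its seat, at rest (under 20 mm/s), ball_3 still in dimple c, and the can's dish is back up (within 2 mm) (((distance between ball_1 and cup_a below 0.005 m and distance between ball_2 and cup_b below 0.005 m) or (distance between ball_1 and cup_b below 0.005 m and distance between ball_2 and cup_a below 0.005 m)) and distance between ball_3 and cup_c below 0.005 m and linear speed of each of ball_1, ball_2, ball_3 below 0.02 m/s and value of joint pump below 0.002 m); the robot touches nothing.
It fails at once if a ball is let go over the tray with its centre more than 70 mm above the table (28 mm above its seat): dropped, not set down ((contact force between the fingers and ball_1 below 0.01 N and horizontal distance between ball_1 and ball_tray below 0.1 m and height (world z) of ball_1 above 0.07 m) or (contact force between the fingers and ball_2 below 0.01 N and horizontal distance between ball_2 and ball_tray below 0.1 m and height (world z) of ball_2 above 0.07 m)).
It fails at once if the ball parked in the tray is knocked more than 12 mm off its seat (distance between ball_3 and cup_c above 0.012 m).
It fails at once if a bystander (tin, thimble, chalk or soap) is shifted by more than 20 mm (distance of any of snap_tin, thimble, chalk, soap from where it was at the start of the episode above 0.02 m).
It also fails if it takes over 64 s, if anything falls off the work surface, if the arm or the gripper's body presses on something with over 40 N, if the wrist force passes 120 N, or if a joint passes its speed limit or range.

## Working session

There is one attempt and no reset: what is moved stays moved. The work goes in short steps, Python scripts to look and compute and a shell command to move; the robot and the scene stay as the last step left them, time stands still between calls to the robot, and variables do not carry over. Pictures are saved under pics/ and viewed, and the job is handed in when it is done.

```bash
mkdir -p pics; ls; python3 - <<'E'
from bench import *
import cv2
print(sense()); print(grip_depth if not callable(grip_depth) else grip_depth())
for n in ["scene","side","wrist"]:
    c=get_calibration(n); print(n,{k:(v.tolist() if hasattr(v,'tolist') else v) for k,v in c.items()})
    f=grab_frame(n); cv2.imwrite(f"pics/{n}0.png",f[:,:,::-1])
E
```

```text
pics
{'time_s': 0.0, 'qpos': array([-1.41123434,  0.41191861, -0.01273098,  1.5970764 ,  0.00561746,
        1.13429366, -0.08219706]), 'joint_velocities': array([-0.00040167,  0.00257878, -0.00162545,  0.00068457, -0.00199429,
        0.00107441, -0.00062485]), 'joint_torque': array([-8.41789897e-04, -6.00636649e+01,  6.81918059e-01, -2.99405944e+01,
        1.38886407e-02,  1.07548575e-02, -1.47556506e-05]), 'tool_pos': array([0.14104426, 0.60835129, 0.23042807]), 'ee_rot': array([-1.56505363,  0.17886279, -0.17876407]), 'contact_force': array([-0.48243427,  0.37305062,  0.8069076 ]), 'ft_torque': array([-0.01539215,  0.05249426, -0.04261246]), 'finger_gap': 0.08565494759575719}
0.0187
scene {'fx': 449.98043052294275, 'fy': 449.98043052294275, 'cx': 256.292385104308, 'cy': 193.9674384125969, 'dist': [0.03219266482279595, 0.0, 0.0, 0.0, 0.0], 'R': [[-0.6475738859229705, -0.7619763876803816, 0.006328261070813626], [-0.5215314155593824, 0.4371436569234562, -0.7327417046928709], [0.555565518058177, -0.4778047800400749, -0.6804774407102744]], 't': [0.31242192392171336, 0.243548054161868
[... 225 characters left out ...]
6871807, 0.015555062638857052], [-0.18843613673465132, 0.6234693198737319, -0.7588002566872959], [0.19660703389528164, -0.7330521562244423, -0.6511376279079525]], 't': [0.39540658686419156, 0.09614388589657952, 1.2162704497724508]}
wrist {'fx': 294.5041605525148, 'fy': 294.5041605525148, 'cx': 256.41703672576506, 'cy': 195.34649662231072, 'dist': [-0.06060095018428466, 0.0, 0.0, 0.0, 0.0], 'T_tool_cam': [[-0.00023895173271970096, 0.9505200677464617, 0.3106630710485724, -0.08004476019704242], [-0.000912675043602531, -0.3106631578246938, 0.950519631251587, -0.14274059905704325], [0.9999995549630674, -5.640611904335022e-05, 0.0009417494441299421, -0.00039396317685969073], [0.0, 0.0, 0.0, 1.0]]}
```

View pics/scene0.png

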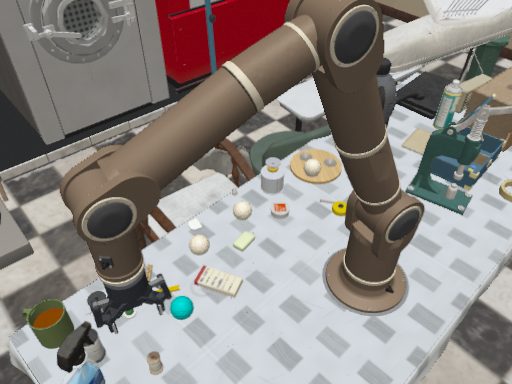

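View pics/side0.png

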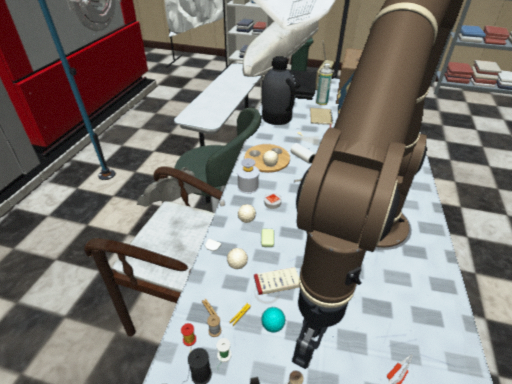

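View pics/wrist0.png

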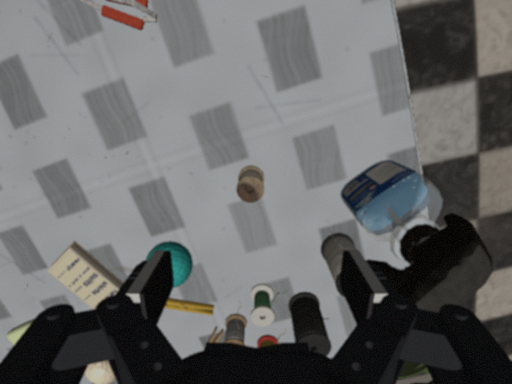

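Scene view: the loose off-white balls are at about (199,244) and (242,210). The parked ball is at (312,167) in the tray, and the turquoise look-alike at (181,307) is to be left alone. The can is at (272,178). Side view: the loose balls are at (237,258) and (247,213), the tray ball at (270,158) and the can at (248,178).

```bash
cat > h.py <<'E'
import numpy as np, cv2
from bench import *
from scipy.spatial.transform import Rotation as Ro
def ray(n,uv,st=None):
    c=get_calibration(n);K=np.array([[c['fx'],0,c['cx']],[0,c['fy'],c['cy']],[0,0,1]])
    p=cv2.undistortPoints(np.array([[uv]],float),K,np.array(c['dist'])).ravel()
    d=np.array([p[0],p[1],1.])
    if n=='wrist':
        T=np.array(c['T_tool_cam']);s=st or sense();R=Ro.from_rotvec(s['ee_rot']).as_matrix()
        o=R@T[:3,3]+s['tool_pos'];d=R@T[:3,:3]@d
    else:
        R=np.array(c['R']);t=np.array(c['t']);o=-R.T@t;d=R.T@d
    return o,d/np.linalg.norm(d)
def onz(n,uv,z,st=None):
    o,d=ray(n,uv,st);return o+d*(z-o[2])/d[2]
def tri(rays):
    A=0;b=0
    for o,d in rays:
        P=np.eye(3)-np.outer(d,d);A=A+P;b=b+P@o
    x=np.linalg.solve(A,b);return x,[np.linalg.norm((np.eye(3)-np.outer(d,d))@(x-o)) for o,d in rays]
def blobs(im,lo,hi,amin=60):
    h=cv2.cvtColor(im,cv2.COLOR_RGB2HSV);m=cv2.inRange(h,np.array(lo),np.array(hi))
    m=cv2.morphologyEx(m,cv2.MORPH_OPEN,np.ones((3,3)))
    cs,_=cv2.findContours(m,cv2.RETR_EXTERNAL,cv2.CHAIN_APPROX_NONE);r=[]
    for c in cs:
        a=cv2.contourArea(c)
        if a>amin:
            (x,y),rad=cv2.minEnclosingCircle(c);r.append((round(x,1),round(y,1),round(rad,1),a))
    return r
E
python3 - <<'E'
from h import *
sc=cv2.imread('pics/scene0.png')[:,:,::-1];sd=cv2.imread('pics/side0.png')[:,:,::-1]
for n,im,pts in [('scene',sc,[(199,244),(242,210),(312,167)]),('side',sd,[(237,258),(247,213),(270,158)])]:
    h=cv2.cvtColor(np.ascontiguousarray(im),cv2.COLOR_RGB2HSV)
    for p in pts: print(n,p,h[p[1],p[0]],h[p[1]+6,p[0]])
    print(h[200,180] , h[250,280])
    for b in blobs(np.ascontiguousarray(im),(10,20,110),(30,110,255)): 
        if 100<b[1]<300: print(b,onz(n,b[:2],.031).round(3))
R=Ro.from_rotvec(sense()['ee_rot']).as_matrix();print(R.round(3))
a=cv2.resize(sc[140:270,170:360],None,fx=4,fy=4,interpolation=cv2.INTER_CUBIC)
cv2.imwrite('pics/scA.png',a[:,:,::-1])
b=cv2.resize(sd[130:280,210:310],None,fx=4,fy=4,interpolation=cv2.INTER_CUBIC)
cv2.imwrite('pics/sdA.png',b[:,:,::-1])
E
```

```text
scene (199, 244) [ 23  31 242] [ 21  39 196]
scene (242, 210) [ 25  25 243] [ 21  41 180]
scene (312, 167) [ 21  32 233] [ 21  42 162]
[ 90   2 217] [101  12 173]
(18.0, 289.5, 20.8, 155.5) [0.573 0.769 0.031]
(367.0, 275.0, 21.8, 131.0) [-0.008  0.008  0.031]
(219.5, 281.0, 21.7, 713.0) [0.243 0.338 0.031]
(122.0, 274.5, 21.0, 135.5) [0.437 0.533 0.031]
(7.0, 270.0, 7.6, 63.5) [0.659 0.769 0.031]
(365.9, 277.7, 41.0, 1629.5) [-0.012  0.017  0.031]
(198.9, 244.1, 10.2, 287.5) [0.39  0.304 0.031]
(362.5, 232.0, 13.1, 192.0) [ 0.106 -0.11   0.031]
(59.8, 253.4, 44.0, 1865.0) [0.622 0.634 0.031]
(242.0, 210.0, 9.2, 207.0) [0.42  0.114 0.031]
(108.6, 218.2, 28.7, 364.5) [0.662 0.46  0.031]
(399.5, 209.5, 20.8, 366.0) [ 0.093 -0.279  0.031]
(3.5, 191.5, 10.1, 77.0) [0.999 0.667 0.031]
(509.5, 190.0, 11.1, 143.0) [-0.087 -0.639  0.031]
(198.0, 173.0, 16.3, 261.5) [0.663 0.117 0.031]
(226.5, 166.0, 11.9, 161.0) [0.63  0.016 0.031]
(480.5, 159.0, 6.3, 71.5) [ 0.064 -0.721  0.031]
(315.5, 165.5, 25.9, 1291.0) [ 0.426 -0.232  0.031]
(366.0, 145.0, 22.4, 162.0) [ 0.388 -0.469  0.031]
(415.8, 13
[... 568 characters left out ...]
) [0.42  0.114 0.031]
(117.0, 215.5, 29.6, 1312.5) [0.824 0.248 0.031]
(447.7, 188.8, 10.7, 236.5) [-0.249 -0.221  0.031]
(104.0, 185.5, 13.2, 82.0) [0.956 0.125 0.031]
(349.5, 182.0, 28.3, 1494.5) [ 0.101 -0.156  0.031]
(157.5, 162.5, 20.9, 473.5) [ 0.84  -0.06   0.031]
(254.1, 153.0, 6.2, 77.5) [ 0.495 -0.235  0.031]
(273.0, 156.0, 12.7, 218.0) [ 0.415 -0.237  0.031]
(419.5, 144.0, 9.7, 148.0) [-0.167 -0.511  0.031]
(321.0, 158.0, 32.8, 831.0) [ 0.226 -0.281  0.031]
(320.5, 115.5, 12.9, 282.5) [ 0.279 -0.636  0.031]
(169.0, 107.5, 12.3, 175.5) [ 1.005 -0.493  0.031]
(398.0, 114.5, 103.3, 5639.5) [-0.082 -0.759  0.031]
[[ 0.974 -0.     0.226]
 [-0.226 -0.001  0.974]
 [ 0.    -1.    -0.001]]
```

View pics/scA.png

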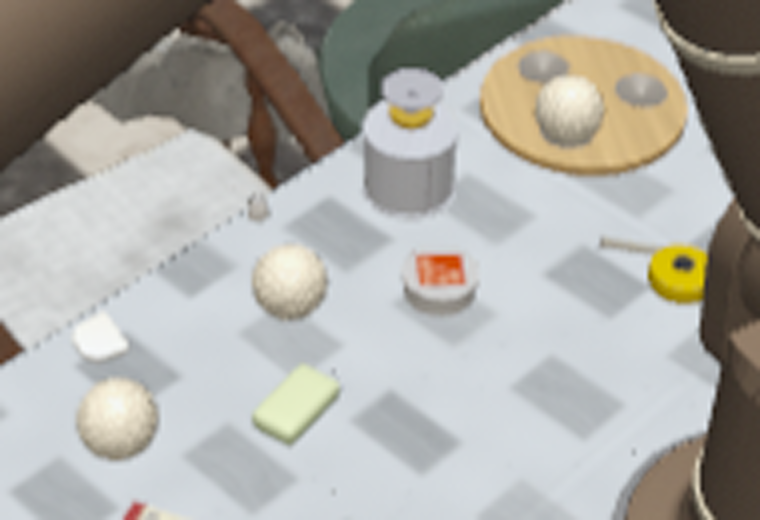

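View pics/sdA.png

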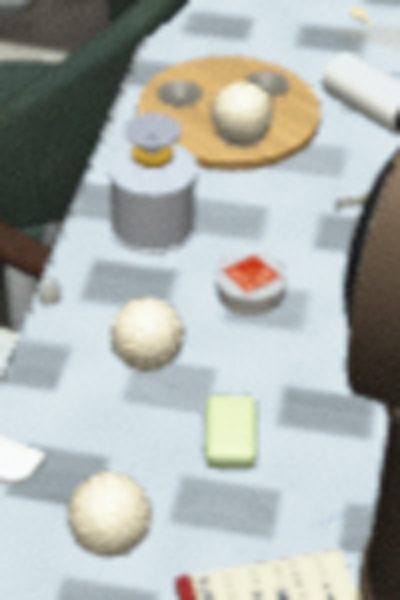

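Both crops confirm off-white felt balls at the scene pixels (199,244) and (242,210). The two views agree on their positions at z=31 mm: (0.390,0.304) and (0.420,0.114). Next I'll measure the dish and the tray.

```bash
python3 - <<'E'
from h import *
S=lambda x,y:((x+.5)/4+170-.5,(y+.5)/4+140-.5)
D=lambda x,y:((x+.5)/4+210-.5,(y+.5)/4+130-.5)
for nm,s,d,z in [('dish',(412,88),(154,130),.114),('d1?',(543,66),(268,82),.016),('d1b?',(543,66),(180,93),.016),('d2?',(641,89),(268,82),.016),('ball3',(570,108),(242,112),.042)]:
    print(nm,onz('scene',S(*s),z).round(4),onz('side',D(*d),z).round(4),[np.round(v,4) for v in tri([ray('scene',S(*s)),ray('side',D(*d))])])
# tray outline by mask
for n,f in(('scene','pics/scene0.png'),('side','pics/side0.png')):
    im=np.ascontiguousarray(cv2.imread(f)[:,:,::-1]);h=cv2.cvtColor(im,cv2.COLOR_RGB2HSV)
    m=cv2.inRange(h,np.array((10,60,120)),np.array((25,180,255)))
    k=np.zeros_like(m);
    x,y,w,hh=(285,142,65,45) if n=='scene' else (240,140,55,35)
    k[y:y+hh,x:x+w]=m[y:y+hh,x:x+w]
    c=np.vstack([c for c in cv2.findContours(k,0,cv2.CHAIN_APPROX_NONE)[0] if len(c)>15])
    e=cv2.fitEllipse(cv2.convexHull(c));print(n,e,onz(n,e[0],.012))
# other things
for nm,s,z in [('tin',(441,275),.024),('soap',(297,400),.022),('chalk',(100,338),.009),('thimble',(258,207),.011)]:
    print(nm,onz('scene',S(*s),z).round(3))
E
```

```text
dish [ 0.4666 -0.0575  0.114 ] [ 0.4653 -0.0559  0.114 ] [array([ 0.4657, -0.0566,  0.1142]), array([0.0006, 0.0006])]
d1? [ 0.5011 -0.2576  0.016 ] [ 0.4156 -0.3053  0.016 ] [array([ 0.3799, -0.1208,  0.1487]), array([0.007, 0.007])]
d1b? [ 0.5011 -0.2576  0.016 ] [ 0.4989 -0.2581  0.016 ] [array([ 0.4978, -0.2539,  0.0193]), array([0.0004, 0.0004])]
d2? [ 0.4184 -0.3027  0.016 ] [ 0.4156 -0.3053  0.016 ] [array([ 0.4139, -0.2967,  0.0218]), array([0., 0.])]
ball3 [ 0.4204 -0.208   0.042 ] [ 0.42   -0.2071  0.042 ] [array([ 0.4203, -0.2079,  0.0418]), array([0.0003, 0.0003])]
scene ((315.3088073730469, 166.0388641357422), (34.15616226196289, 51.564517974853516), 96.30638885498047) [ 0.43923129 -0.24771431  0.012     ]
side ((264.39508056640625, 159.19334411621094), (30.222387313842773, 49.2692756652832), 82.96417236328125) [ 0.44932399 -0.23142496  0.012     ]
tin [0.351 0.01  0.024]
soap [0.324 0.185 0.022]
chalk [0.485 0.257 0.009]
thimble [0.524 0.065 0.011]
```

Measurements check out:
- **Dish:** (0.466,-0.057), triangulated z 0.114.
- **Dimple D1:** (0.500,-0.258).
- **Dimple D2:** (0.416,-0.304).
- **ball_3:** (0.420,-0.208), z 0.042.

The tray points are 94–96 mm apart, as they should be. Ball A first.

```bash
python3 -m jog '[{"x":3.9,"z":-3},{"x":3.9,"z":-3},{"x":3.9,"z":-3},{"x":3.9,"z":-3},{"x":3.9,"z":-3}]' 100 50; cat > st.py <<'E'
import sys
from h import *
s=sense();R=Ro.from_rotvec(s['ee_rot']).as_matrix();t=np.array(eval(sys.argv[1]))
print('t',s['time_s'],'pos',s['tool_pos'].round(4),'gap',round(s['finger_gap'],4),'F',s['contact_force'].round(1),'toolz',R[:,2].round(3),'tooly',R[:,1].round(3))
print('delta tool cm',(R.T@(t-s['tool_pos'])*100).round(2))
E
python3 st.py '(.390,.304,.15)'
```

```text
t 0.15 pos [0.1411 0.6085 0.2306] gap 0.0853 F [-0.1 -0.3 -0.5] toolz [ 0.226  0.974 -0.001] tooly [-0.    -0.001 -1.   ]
delta tool cm [ 31.12   8.1  -24.03]$[0]: bad value
```

```bash
python3 -m jog '[{"x":3.9,"y":0.0,"z":-3.0,"roll":0.0}]' 100 50; python3 -m jog --help;python3 st.py '(.390,.304,.15)'
```

```text
time_s: 0.25
tool_pos: [0.1668, 0.5738, 0.2297]
ee_rot: [-1.564, 0.175, -0.169]
contact_force: [0.9, 0.5, -0.0]
finger_gap: 0.0853
t 0.25 pos [0.1668 0.5738 0.2297] gap 0.0853 F [ 0.9  0.5 -0. ] toolz [ 0.217  0.976 -0.   ] tooly [-0.003  0.    -1.   ]
delta tool cm [ 27.68   7.88 -21.48]invalid input: not JSON, or not a number
```

```bash
python3 -m jog '[{"x":3.9,"y":0.0,"z":-3.0,"roll":0.0},{"x":3.9,"y":0.0,"z":-3.0,"roll":0.0},{"x":3.9,"y":0.0,"z":-3.0,"roll":0.0},{"x":3.9,"y":0.0,"z":-3.0,"roll":0.0},{"x":3.9,"y":0.0,"z":-3.0,"roll":0.0}]' 100 50;python3 st.py '(.390,.304,.15)'
```

```text
time_s: 0.75
tool_pos: [0.3264, 0.3799, 0.2274]
ee_rot: [-1.566, 0.171, -0.165]
contact_force: [0.9, 1.1, -0.1]
finger_gap: 0.0856
t 0.75 pos [0.3264 0.3799 0.2274] gap 0.0856 F [ 0.9  1.1 -0.1] toolz [ 0.212  0.977 -0.003] tooly [-0.004 -0.002 -1.   ]
delta tool cm [ 7.85  7.73 -6.05]
```

```bash
python3 -m jog '[{"x":3.9,"y":1.0,"z":-3.0,"roll":0.0},{"x":3.6,"y":1.5,"z":-2.8,"roll":0.0},{"x":0.4,"y":2.0,"z":-0.3,"roll":0.0},{"x":0.0,"y":2.0,"z":0.0,"roll":0.0}]' 100 50;python3 st.py '(.390,.304,.10)';  python3 - <<'E'
from h import *
s=sense();im=grab_frame('wrist');cv2.imwrite('pics/w1.png',im[:,:,::-1])
for b in blobs(im,(10,20,110),(35,110,255),400): print(b,onz('wrist',b[:2],.031,s).round(4))
E
```

```text
time_s: 1.15
tool_pos: [0.3977, 0.2955, 0.1641]
ee_rot: [-1.562, 0.175, -0.179]
contact_force: [0.3, 0.5, -0.3]
finger_gap: 0.0853
t 1.15 pos [0.3977 0.2955 0.1641] gap 0.0853 F [ 0.3  0.5 -0.3] toolz [0.224 0.975 0.002] tooly [ 0.002  0.002 -1.   ]
delta tool cm [-0.95  6.41  0.64]
(501.0, 299.5, 18.4, 446.5) [0.601  0.5486 0.031 ]
(322.8, 297.0, 30.7, 1229.5) [0.5421 0.3393 0.031 ]
(460.5, 264.0, 42.9, 2276.0) [0.5371 0.4965 0.031 ]
(88.9, 243.6, 28.8, 2199.5) [0.4206 0.1074 0.031 ]
(263.7, 175.4, 31.8, 2930.0) [0.3897 0.3047 0.031 ]
(127.7, 137.5, 34.8, 2358.5) [0.3252 0.1885 0.031 ]
(255.5, 27.2, 69.1, 6294.5) [0.262 0.326 0.031]
```

View pics/w1.png

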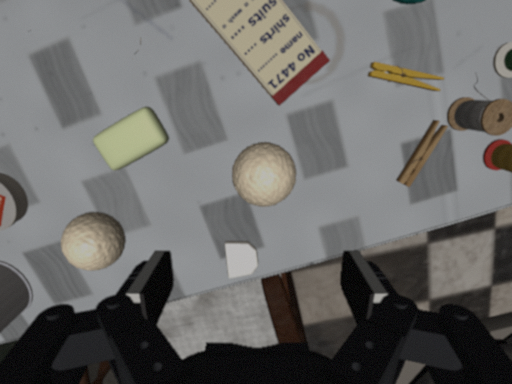

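The wrist view has ball A at pixel (264,175), which gives (0.390,0.305), matching the other views. Descending.

```bash
python3 -m jog '[{"x":-0.9,"y":1.5,"z":0.7,"roll":0.0},{"x":0.0,"y":3.0,"z":0.0,"roll":0.0},{"x":0.0,"y":1.0,"z":0.0,"roll":0.0},{"x":0.0,"y":0.0,"z":0.0,"roll":0.0}]' 100 50;python3 st.py '(.390,.3045,.012)'
```

```text
time_s: 1.6
tool_pos: [0.3886, 0.3032, 0.1049]
ee_rot: [-1.567, 0.179, -0.176]
contact_force: [-0.2, 0.6, 0.1]
finger_gap: 0.0855
t 1.6 pos [0.3886 0.3032 0.1049] gap 0.0855 F [-0.2  0.6  0.1] toolz [ 0.224  0.975 -0.003] tooly [-0.002 -0.003 -1.   ]
delta tool cm [0.12 9.29 0.18]
```

```bash
python3 -m jog '[{"x":0.1,"y":3.0,"z":0.1,"roll":0.0},{"x":0.0,"y":3.0,"z":0.0,"roll":0.0},{"x":0.0,"y":2.0,"z":0.0,"roll":0.0},{"x":0.0,"y":0.6,"z":0.0,"roll":0.0},{"x":0.0,"y":0.0,"z":0.0,"roll":0.0}]' 100 50;python3 st.py '(.390,.3045,.012)'
```

```text
time_s: 2.1
tool_pos: [0.3931, 0.3082, 0.0226]
ee_rot: [-1.56, 0.173, -0.179]
contact_force: [-0.1, 0.4, 0.2]
finger_gap: 0.0856
t 2.1 pos [0.3931 0.3082 0.0226] gap 0.0856 F [-0.1  0.4  0.2] toolz [0.222 0.975 0.004] tooly [ 0.004  0.003 -1.   ]
delta tool cm [-0.22  1.05 -0.43]
```

```bash
python3 -m jog '[{"x":-0.2,"y":1.0,"z":-0.4,"roll":0.0},{"x":0.0,"y":0.0,"z":0.0,"roll":0.0},{"x":0.0,"y":0.0,"z":0.0,"roll":0.0}]' 100 50;python3 st.py '(.390,.3045,.012)';python3 st.py '(.390,.3045,.012)'
```

```text
time_s: 2.4
tool_pos: [0.3916, 0.306, 0.0148]
ee_rot: [-1.556, 0.171, -0.181]
contact_force: [0.7, 0.1, 0.2]
finger_gap: 0.0856
t 2.4 pos [0.3916 0.306  0.0148] gap 0.0856 F [0.7 0.1 0.2] toolz [0.222 0.975 0.008] tooly [ 0.007  0.007 -1.   ]
delta tool cm [-0.12  0.28 -0.18]
t 2.4 pos [0.3916 0.306  0.0148] gap 0.0856 F [0.7 0.1 0.2] toolz [0.222 0.975 0.008] tooly [ 0.007  0.007 -1.   ]
delta tool cm [-0.12  0.28 -0.18]
```

```bash
python3 -m jog '[{"x":-0.1,"y":0.2,"z":-0.1,"roll":0.0},{"x":0.0,"y":0.0,"z":0.0,"roll":0.0}]' 100 50; python3 -m jog '[{"x":0.0,"y":0.0,"z":0.0,"roll":0.0},{"x":0.0,"y":0.0,"z":0.0,"roll":0.0},{"x":0.0,"y":0.0,"z":0.0,"roll":0.0},{"x":0.0,"y":0.0,"z":0.0,"roll":0.0},{"x":0.0,"y":0.0,"z":0.0,"roll":0.0}]' 0 50;python3 st.py '(.390,.3045,.012)'
```

```text
time_s: 2.6
tool_pos: [0.3908, 0.3056, 0.0137]
ee_rot: [-1.555, 0.17, -0.181]
contact_force: [-0.5, -0.6, -0.0]
finger_gap: 0.0855
time_s: 3.1
tool_pos: [0.391, 0.3056, 0.0147]
ee_rot: [-1.554, 0.17, -0.182]
contact_force: [0.1, 0.2, -1.2]
finger_gap: 0.06
t 3.1 pos [0.391  0.3056 0.0147] gap 0.06 F [ 0.1  0.2 -1.2] toolz [0.223 0.975 0.01 ] tooly [ 0.008  0.008 -1.   ]
delta tool cm [-0.07  0.27 -0.13]
```

```bash
python3 -m jog '[{"x":0.0,"y":-2.0,"z":0.0,"roll":0.0},{"x":0.0,"y":-4.0,"z":0.0,"roll":0.0},{"x":0.0,"y":-4.5,"z":0.0,"roll":0.0},{"x":0.0,"y":-4.0,"z":0.0,"roll":0.0},{"x":0.0,"y":-2.0,"z":0.0,"roll":0.0}]' - -;python3 st.py '(.466,-.057,.17)';  python3 - <<'E'
from h import *
s=sense();im=grab_frame('wrist');cv2.imwrite('pics/w2.png',im[:,:,::-1])
E
```

```text
time_s: 3.6
tool_pos: [0.3877, 0.3026, 0.1813]
ee_rot: [-1.562, 0.174, -0.178]
contact_force: [0.4, 0.4, -1.1]
finger_gap: 0.0596
t 3.6 pos [0.3877 0.3026 0.1813] gap 0.0596 F [ 0.4  0.4 -1.1] toolz [0.222 0.975 0.002] tooly [ 0.002  0.002 -1.   ]
delta tool cm [ 15.63   1.09 -33.32]
```

View pics/w2.png

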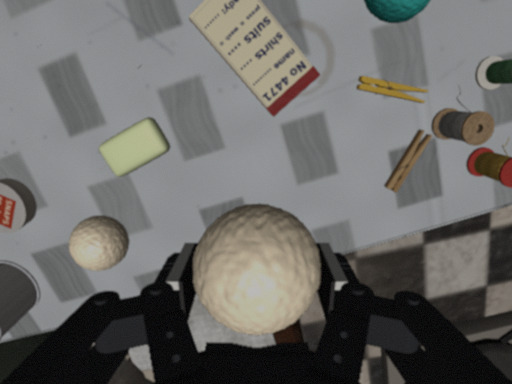

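The ball is held between the pads at wrist pixel (257,270), centred on the tool. Moving over the can.

```bash
python3 -m jog '[{"x":1.0,"y":0.0,"z":-2.0,"roll":0.0},{"x":2.0,"y":0.0,"z":-4.2,"roll":0.0},{"x":2.0,"y":0.0,"z":-4.2,"roll":0.0},{"x":2.0,"y":0.0,"z":-4.2,"roll":0.0},{"x":2.0,"y":0.0,"z":-4.2,"roll":0.0}]' - -;python3 st.py '(.466,-.057,.17)'
```

```text
time_s: 4.15
tool_pos: [0.4361, 0.1025, 0.1836]
ee_rot: [-1.553, 0.158, -0.171]
contact_force: [1.6, 0.1, -0.2]
finger_gap: 0.0599
t 4.15 pos [0.4361 0.1025 0.1836] gap 0.0599 F [ 1.6  0.1 -0.2] toolz [0.208 0.978 0.012] tooly [ 0.009  0.011 -1.   ]
delta tool cm [  6.24   1.21 -14.99]
```

```bash
python3 -m jog '[{"x":1.8,"y":0.0,"z":-4.2,"roll":0.0},{"x":1.8,"y":0.0,"z":-4.2,"roll":0.0},{"x":1.5,"y":0.0,"z":-3.5,"roll":0.0},{"x":0.5,"y":0.0,"z":-1.5,"roll":0.0},{"x":0.0,"y":0.0,"z":0.0,"roll":0.0}]' - -;python3 st.py '(.466,-.057,.15)'
```

```text
time_s: 4.65
tool_pos: [0.4631, -0.0533, 0.1815]
ee_rot: [-1.554, 0.164, -0.18]
contact_force: [0.6, 0.8, -0.8]
finger_gap: 0.0598
t 4.65 pos [ 0.4631 -0.0533  0.1815] gap 0.0598 F [ 0.6  0.8 -0.8] toolz [0.218 0.976 0.011] tooly [ 0.011  0.008 -1.   ]
delta tool cm [ 0.33  3.15 -0.33]
```

```bash
python3 -m jog '[{"x":0.4,"y":1.5,"z":-0.4,"roll":0.0},{"x":0.0,"y":2.0,"z":0.0,"roll":0.0},{"x":0.0,"y":0.0,"z":0.0,"roll":0.0},{"x":0.0,"y":0.0,"z":0.0,"roll":0.0}]' - -;python3 st.py '(.466,-.057,.122)'; python3 - <<'E'
from h import *
im=grab_frame('scene');a=cv2.resize(im[130:210,230:350],None,fx=5,fy=5,interpolation=cv2.INTER_CUBIC);cv2.imwrite('pics/s2.png',a[:,:,::-1])
im=grab_frame('side');a=cv2.resize(im[130:210,200:310],None,fx=5,fy=5,interpolation=cv2.INTER_CUBIC);cv2.imwrite('pics/d2.png',a[:,:,::-1])
E
```

```text
time_s: 5.05
tool_pos: [0.4666, -0.0555, 0.1454]
ee_rot: [-1.553, 0.164, -0.179]
contact_force: [0.1, 0.2, -0.8]
finger_gap: 0.0594
t 5.05 pos [ 0.4666 -0.0555  0.1454] gap 0.0594 F [ 0.1  0.2 -0.8] toolz [0.217 0.976 0.011] tooly [ 0.011  0.009 -1.   ]
delta tool cm [-0.05  2.34 -0.19]
```

View pics/s2.png

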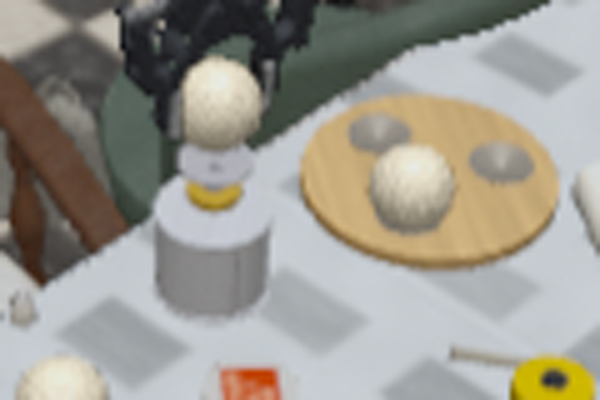

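View pics/d2.png

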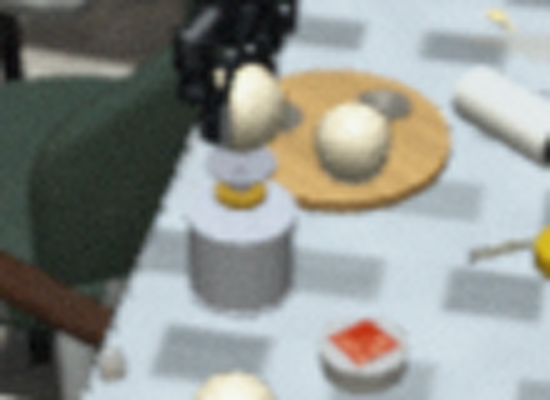

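```bash
python3 - <<'E'
from h import *
f=lambda p,o:((p[0]+.5)/5+o[0]-.5,(p[1]+.5)/5+o[1]-.5)
b=[ray('scene',f((221,103),(230,130))),ray('side',f((251,106),(200,130)))]
d=[ray('scene',f((216,165),(230,130))),ray('side',f((241,167),(200,130)))]
print(tri(b),tri(d))
E
```

```text
(array([ 0.45869652, -0.05319382,  0.16690381]), [np.float64(0.0013792533027323015), np.float64(0.0013792533027321935)]) (array([ 0.467764  , -0.05952641,  0.10755799]), [np.float64(0.00035994307482801736), np.float64(0.0003599430748280504)])
```

```bash
python3 - <<'E'
from h import *
f=lambda p,o:((p[0]+.5)/5+o[0]-.5,(p[1]+.5)/5+o[1]-.5)
print(onz('scene',f((221,103),(230,130)),.162),onz('side',f((246,106),(200,130)),.162))
print(onz('scene',f((216,165),(230,130)),.114),onz('side',f((241,167),(200,130)),.114))
E
```

```text
[ 0.46501637 -0.05920121  0.162     ] [ 0.46307248 -0.05702871  0.162     ]
[ 0.46235676 -0.05443744  0.114     ] [ 0.46485047 -0.050432    0.114     ]
```

```bash
python3 -m jog '[{"x":0.0,"y":1.2,"z":0.0,"roll":0.0},{"x":0.0,"y":0.8,"z":0.0,"roll":0.0},{"x":0.0,"y":0.2,"z":0.0,"roll":0.0},{"x":0.0,"y":0.0,"z":0.0,"roll":0.0}]' - -;python3 st.py '(.466,-.057,.110)'; python3 - <<'E'
from h import *
im=grab_frame('wrist');cv2.imwrite('pics/w3.png',im[:,:,::-1])
E
```

```text
time_s: 5.55
tool_pos: [0.4681, -0.0541, 0.1233]
ee_rot: [-1.552, 0.159, -0.18]
contact_force: [0.7, -0.7, 0.5]
finger_gap: 0.0597
t 5.55 pos [ 0.4681 -0.0541  0.1233] gap 0.0597 F [ 0.7 -0.7  0.5] toolz [0.215 0.977 0.013] tooly [ 0.014  0.01  -1.   ]
delta tool cm [-0.16  1.33 -0.34]
```

View pics/w3.png

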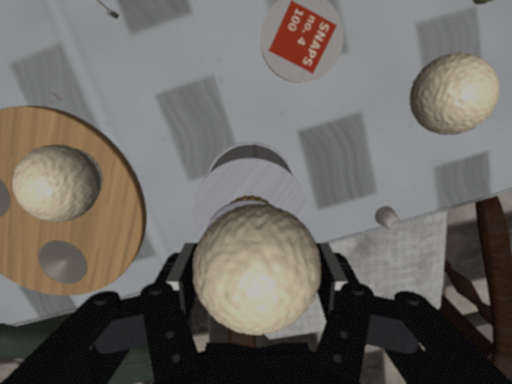

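The wrist view has the can shoulder at columns ~194–302 (centre ~248) against the ball at 257, so the ball looks a few mm off in tool z. A crop will refine this.

```bash
python3 - <<'E'
import cv2
im=cv2.imread('pics/w3.png');cv2.imwrite('pics/w3c.png',cv2.resize(im[130:260,170:330],None,fx=4.5,fy=4.5,interpolation=cv2.INTER_CUBIC))
E
```

```text
(no output)
```

View pics/w3c.png

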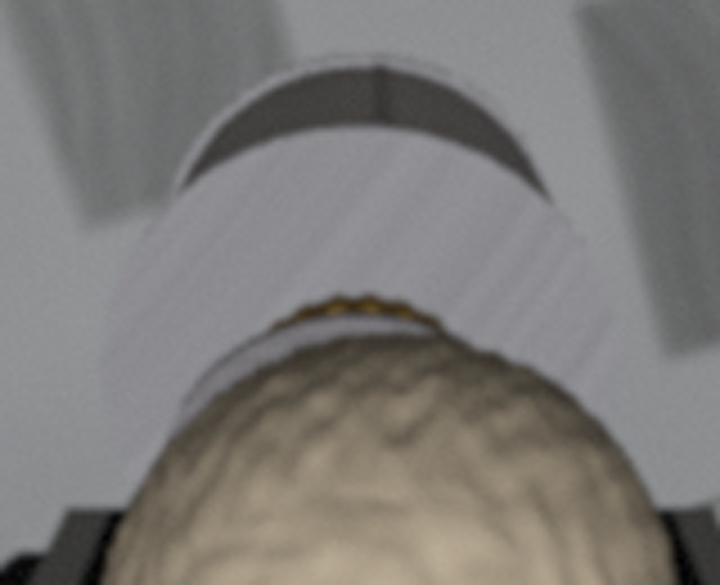

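```bash
python3 -m jog '[{"x":-0.1,"y":-0.2,"z":-0.4,"roll":0.0},{"x":0.0,"y":0.0,"z":0.0,"roll":0.0}]' - -;python3 st.py '(.4665,-.058,.110)'; python3 - <<'E'
from h import *
im=grab_frame('wrist');cv2.imwrite('pics/w4.png',cv2.resize(im[130:260,170:330],None,fx=4.5,fy=4.5,interpolation=cv2.INTER_CUBIC)[:,:,::-1])
E
```

```text
time_s: 5.8
tool_pos: [0.4662, -0.0584, 0.1257]
ee_rot: [-1.552, 0.16, -0.18]
contact_force: [0.2, -0.2, -0.8]
finger_gap: 0.0595
t 5.8 pos [ 0.4662 -0.0584  0.1257] gap 0.0595 F [ 0.2 -0.2 -0.8] toolz [0.215 0.977 0.013] tooly [ 0.014  0.01  -1.   ]
delta tool cm [0.   1.57 0.02]
```

View pics/w4.png

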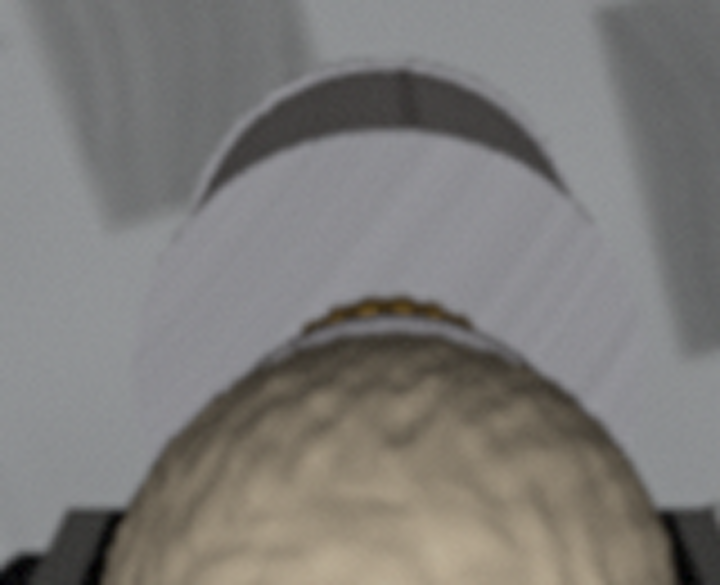

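The ball is now centred on the dish. Pressing.

```bash
python3 -m jog '[{"x":0.0,"y":0.6,"z":0.0,"roll":0.0},{"x":0.0,"y":0.4,"z":0.0,"roll":0.0},{"x":0.0,"y":0.3,"z":0.0,"roll":0.0},{"x":0.0,"y":0.0,"z":0.0,"roll":0.0}]' - -;python3 st.py '(.4665,-.058,.110)'
```

```text
time_s: 6.25
tool_pos: [0.4674, -0.0581, 0.1125]
ee_rot: [-1.552, 0.158, -0.182]
contact_force: [-0.4, -0.5, 4.8]
finger_gap: 0.0596
t 6.25 pos [ 0.4674 -0.0581  0.1125] gap 0.0596 F [-0.4 -0.5  4.8] toolz [0.215 0.977 0.014] tooly [ 0.017  0.011 -1.   ]
delta tool cm [-0.09  0.25 -0.01]
```

```bash
python3 -m jog '[{"x":0.0,"y":0.3,"z":0.0,"roll":0.0},{"x":0.0,"y":0.0,"z":0.0,"roll":0.0}]' - -;python3 st.py '(.4665,-.058,.110)'
```

```text
time_s: 6.45
tool_pos: [0.4679, -0.0581, 0.1098]
ee_rot: [-1.552, 0.157, -0.183]
contact_force: [-0.4, 0.0, 4.6]
finger_gap: 0.0597
t 6.45 pos [ 0.4679 -0.0581  0.1098] gap 0.0597 F [-0.4  0.   4.6] toolz [0.215 0.976 0.014] tooly [ 0.017  0.011 -1.   ]
delta tool cm [-0.14 -0.02 -0.02]
```

```bash
python3 -m jog '[{"x":0.0,"y":0.3,"z":0.0,"roll":0.0},{"x":0.0,"y":0.0,"z":0.0,"roll":0.0},{"x":0.0,"y":0.0,"z":0.0,"roll":0.0}]' - -;python3 st.py '(.4665,-.058,.108)'
```

```text
time_s: 6.75
tool_pos: [0.468, -0.0582, 0.11]
ee_rot: [-1.549, 0.158, -0.183]
contact_force: [-1.2, -1.0, 5.4]
finger_gap: 0.0598
t 6.75 pos [ 0.468  -0.0582  0.11  ] gap 0.0598 F [-1.2 -1.   5.4] toolz [0.216 0.976 0.017] tooly [ 0.018  0.013 -1.   ]
delta tool cm [-0.16  0.2  -0.02]
```

```bash
python3 -m jog '[{"x":-0.1,"y":0.8,"z":0.0,"roll":0.0},{"x":0.0,"y":0.6,"z":0.0,"roll":0.0},{"x":0.0,"y":0.6,"z":0.0,"roll":0.0}]' - -;python3 st.py '(.4665,-.058,.108)'
```

```text
time_s: 7.05
tool_pos: [0.473, -0.0584, 0.104]
ee_rot: [-1.54, 0.15, -0.193]
contact_force: [-16.2, 4.4, 46.2]
finger_gap: 0.0599
t 7.05 pos [ 0.473  -0.0584  0.104 ] gap 0.0599 F [-16.2   4.4  46.2] toolz [0.217 0.976 0.027] tooly [ 0.03   0.021 -0.999]
delta tool cm [-0.63 -0.41 -0.09]
```

```bash
python3 -m jog '[{"x":-0.2,"y":-0.1,"z":0.0,"roll":0.0},{"x":0.0,"y":0.0,"z":0.0,"roll":0.0}]' - -;python3 st.py '(.4665,-.058,.108)';python3 - <<'E'
from h import *
for n,o in(('scene',(230,130)),('side',(200,130))):
    im=grab_frame(n);a=cv2.resize(im[o[1]:o[1]+80,o[0]:o[0]+110],None,fx=5,fy=5,interpolation=cv2.INTER_CUBIC);cv2.imwrite(f'pics/{n}3.png',a[:,:,::-1])
im=grab_frame('wrist');cv2.imwrite('pics/w5.png',im[:,:,::-1])
E
python3 st.py '(.4665,-.058,.108)'
```

```text
time_s: 7.25
tool_pos: [0.4723, -0.0579, 0.1082]
ee_rot: [-1.537, 0.147, -0.198]
contact_force: [-1.7, -0.9, 3.6]
finger_gap: 0.0602
t 7.25 pos [ 0.4723 -0.0579  0.1082] gap 0.0602 F [-1.7 -0.9  3.6] toolz [0.218 0.975 0.03 ] tooly [ 0.035  0.023 -0.999]
delta tool cm [-0.57 -0.   -0.13]
t 7.4 pos [ 0.4722 -0.0579  0.1073] gap 0.0603 F [-0.4 -1.1  4.7] toolz [0.218 0.976 0.029] tooly [ 0.034  0.023 -0.999]
delta tool cm [-0.55 -0.09 -0.13]
```

View pics/scene3.png

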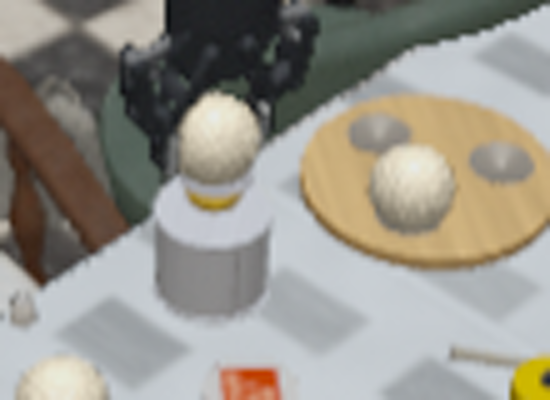

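View pics/w5.png

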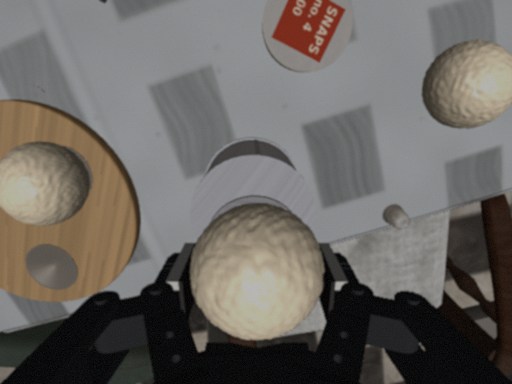

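Pressing hard drifted the tool about +6 mm in x. I'll ease off, recentre, and press again without that drift.

```bash
python3 -m jog '[{"x":-0.4,"y":-1.2,"z":0.0,"roll":0.0},{"x":0.0,"y":-0.6,"z":0.0,"roll":0.0},{"x":0.0,"y":0.0,"z":0.0,"roll":0.0}]' - -;python3 st.py '(.4665,-.058,.126)';python3 - <<'E'
from h import *
im=grab_frame('wrist');cv2.imwrite('pics/w6.png',im[:,:,::-1])
E
```

```text
time_s: 7.7
tool_pos: [0.4673, -0.0575, 0.1258]
ee_rot: [-1.539, 0.148, -0.196]
contact_force: [0.4, -0.4, -0.2]
finger_gap: 0.0601
t 7.7 pos [ 0.4673 -0.0575  0.1258] gap 0.0601 F [ 0.4 -0.4 -0.2] toolz [0.218 0.976 0.028] tooly [ 0.033  0.022 -0.999]
delta tool cm [-0.06 -0.02 -0.07]
```

View pics/w6.png

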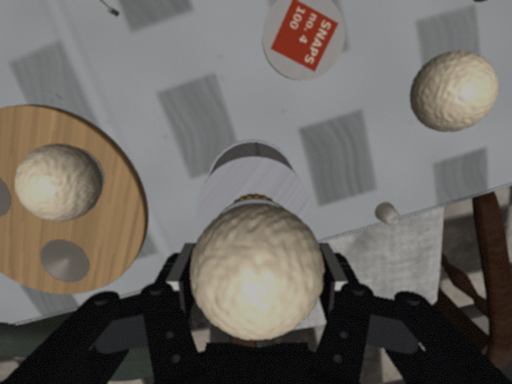

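The apparent ball radius grew from 64 to 67 px, so the ball slipped about 6 mm up in the grip when it hit the stop. I'll press again with a firmer grip and hold at the stop.

```bash
python3 -m jog '[{"x":0.2,"y":0.8,"z":0.0,"roll":0.0},{"x":0.0,"y":0.5,"z":0.0,"roll":0.0},{"x":0.0,"y":0.3,"z":0.0,"roll":0.0}]' - 100;python3 st.py '(.4665,-.058,.103)'
```

```text
time_s: 8.05
tool_pos: [0.4699, -0.0575, 0.1083]
ee_rot: [-1.539, 0.148, -0.195]
contact_force: [-0.5, 0.0, 4.4]
finger_gap: 0.059
t 8.05 pos [ 0.4699 -0.0575  0.1083] gap 0.059 F [-0.5  0.   4.4] toolz [0.217 0.976 0.028] tooly [ 0.033  0.022 -0.999]
delta tool cm [-0.33  0.52 -0.14]
```

```bash
python3 -m jog '[{"x":-0.1,"y":0.6,"z":0.0,"roll":0.0}]' - -;python3 st.py '(.4665,-.058,.103)'
```

```text
time_s: 8.15
tool_pos: [0.4709, -0.0575, 0.1033]
ee_rot: [-1.538, 0.146, -0.198]
contact_force: [-13.6, -3.6, 78.9]
finger_gap: 0.0587
t 8.15 pos [ 0.4709 -0.0575  0.1033] gap 0.0587 F [-13.6  -3.6  78.9] toolz [0.218 0.976 0.029] tooly [ 0.036  0.022 -0.999]
delta tool cm [-0.42  0.01 -0.14]
```

```bash
python3 -m jog '[{"x":0.0,"y":0.0,"z":0.0,"roll":0.0}]' - -;python3 -m jog '[{"x":0.0,"y":0.1,"z":0.0,"roll":0.0}]' - -
```

```text
time_s: 8.25
tool_pos: [0.472, -0.0581, 0.1045]
ee_rot: [-1.538, 0.145, -0.2]
contact_force: [-5.9, -1.8, 15.5]
finger_gap: 0.0586
time_s: 8.35
tool_pos: [0.4722, -0.0582, 0.1044]
ee_rot: [-1.537, 0.145, -0.201]
contact_force: [-8.8, 1.7, 22.7]
finger_gap: 0.0593
```

```bash
python3 -m jog '[{"x":0.0,"y":0.0,"z":0.0,"roll":0.0}]' - -;python3 -m jog '[{"x":0.0,"y":0.1,"z":0.0,"roll":0.0}]' - -;python3 - <<'E'
from h import *
im=grab_frame('wrist');cv2.imwrite('pics/w7.png',im[:,:,::-1])
for n,o in(('scene',(230,130)),('side',(200,130))):
    im=grab_frame(n);a=cv2.resize(im[o[1]:o[1]+80,o[0]:o[0]+110],None,fx=5,fy=5,interpolation=cv2.INTER_CUBIC);cv2.imwrite(f'pics/{n}4.png',a[:,:,::-1])
E
python3 st.py '(.4665,-.058,.103)'
```

```text
time_s: 8.45
tool_pos: [0.4719, -0.0582, 0.1048]
ee_rot: [-1.536, 0.146, -0.201]
contact_force: [-2.6, -0.0, 7.1]
finger_gap: 0.0588
time_s: 8.55
tool_pos: [0.472, -0.0581, 0.1044]
ee_rot: [-1.535, 0.146, -0.201]
contact_force: [-7.3, 0.1, 24.1]
finger_gap: 0.0588
t 8.7 pos [ 0.472  -0.0581  0.1044] gap 0.0588 F [-5.1  0.1 18.1] toolz [0.22  0.975 0.032] tooly [ 0.038  0.024 -0.999]
delta tool cm [-0.54  0.12 -0.11]
```

View pics/w7.png

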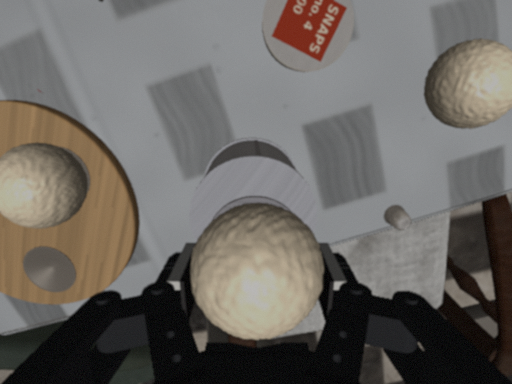

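View pics/scene4.png

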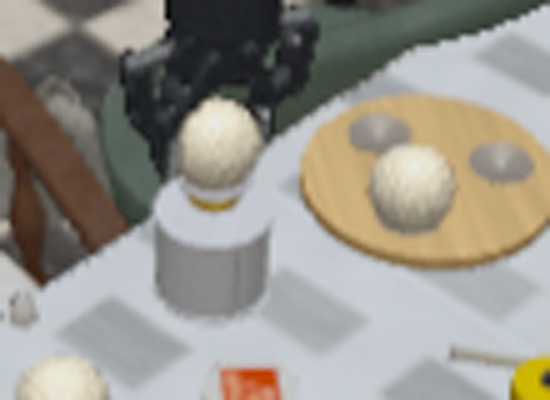

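View pics/side4.png

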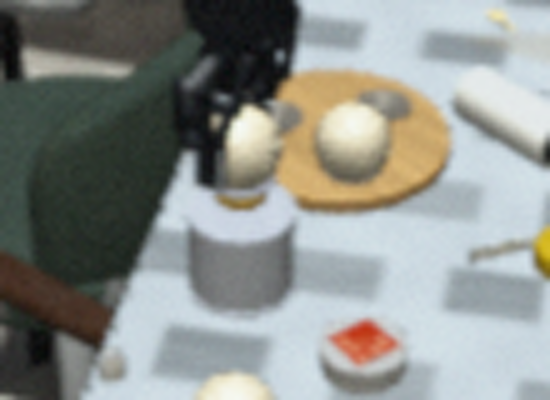

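```bash
python3 - <<'E'
from h import *
f=lambda p,o:((p[0]+.5)/5+o[0]-.5,(p[1]+.5)/5+o[1]-.5)
print(onz('scene',f((219,142),(230,130)),.126),onz('side',f((247,147),(200,130)),.126))
E
python3 -m jog '[{"x":0.0,"y":-1.0,"z":0.0,"roll":0.0},{"x":-0.2,"y":-2.0,"z":0.0,"roll":0.0},{"x":0.0,"y":-3.0,"z":0.0,"roll":0.0},{"x":0.0,"y":-2.0,"z":0.0,"roll":0.0}]' - -;python3 st.py '(.503,-.258,.12)'; python3 - <<'E'
from h import *
im=grab_frame('wrist');cv2.imwrite('pics/w8.png',im[:,:,::-1])
E
```

```text
[ 0.46841842 -0.0620615   0.126     ] [ 0.46295507 -0.05892832  0.126     ]
time_s: 9.1
tool_pos: [0.4644, -0.0594, 0.1828]
ee_rot: [-1.537, 0.153, -0.195]
contact_force: [0.8, 0.1, -0.3]
finger_gap: 0.0586
t 9.1 pos [ 0.4644 -0.0594  0.1828] gap 0.0586 F [ 0.8  0.1 -0.3] toolz [0.22  0.975 0.03 ] tooly [ 0.029  0.024 -0.999]
delta tool cm [  8.     5.92 -18.69]
```

View pics/w8.png

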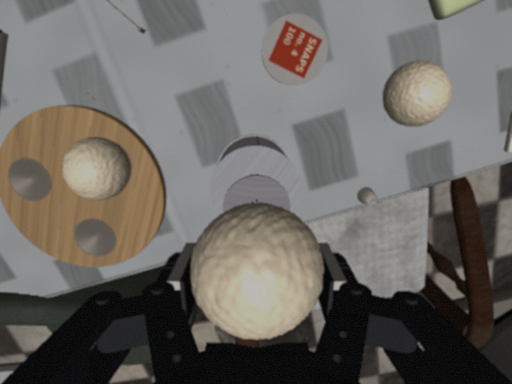

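The ball is still held at (257,272). The dish has sprung back, and the empty dimples appear at (95,237) and (30,179).

```bash
cat > bp.py <<'E'
import sys
from h import *
off=np.array([-.003,-.0228,0]);
if len(sys.argv)>2: off=np.array(eval(sys.argv[2]))
s=sense();R=Ro.from_rotvec(s['ee_rot']).as_matrix();t=np.array(eval(sys.argv[1]))
b=s['tool_pos']+R@off
print('t',s['time_s'],'tcp',s['tool_pos'].round(4),'ball',b.round(4),'gap',round(s['finger_gap'],4),'F',s['contact_force'].round(1),'toolz',R[:,2].round(3),'tooly',R[:,1].round(3))
print('delta ball tool cm',(R.T@(t-b)*100).round(2))
E
python3 - <<'E'
from h import *
for p,z in [((95,237),.016),((30,179),.016),((96,168),.042)]: print(onz('wrist',p,z))
E
python3 -m jog '[{"x":2.0,"y":0.0,"z":-4.4,"roll":0.0},{"x":2.0,"y":0.0,"z":-4.5,"roll":0.0},{"x":2.0,"y":0.0,"z":-4.5,"roll":0.0},{"x":1.5,"y":0.0,"z":-3.5,"roll":0.0},{"x":0.0,"y":0.0,"z":0.0,"roll":0.0}]' - -;python3 bp.py '(.500,-.258,.08)'
```

```text
[ 0.49948301 -0.25718072  0.016     ]
[ 0.4157462  -0.30081496  0.016     ]
[ 0.41859029 -0.20772241  0.042     ]
time_s: 9.65
tool_pos: [0.504, -0.2438, 0.1797]
ee_rot: [-1.535, 0.143, -0.19]
contact_force: [-0.0, 0.0, -1.2]
finger_gap: 0.0587
t 9.65 tcp [ 0.504  -0.2438  0.1797] ball [ 0.5003 -0.2438  0.2024] gap 0.0587 F [-0.   0.  -1.2] toolz [0.211 0.977 0.032] tooly [ 0.033  0.026 -0.999]
delta ball tool cm [-0.05 12.19 -1.79]
```

```bash
python3 -m jog '[{"x":0.0,"y":3.0,"z":-1.5,"roll":0.0},{"x":0.0,"y":4.0,"z":-0.3,"roll":0.0},{"x":0.0,"y":2.5,"z":0.0,"roll":0.0},{"x":0.0,"y":1.0,"z":0.0,"roll":0.0},{"x":0.0,"y":0.0,"z":0.0,"roll":0.0}]' - -;python3 bp.py '(.500,-.258,.042)'; python3 - <<'E'
from h import *
im=grab_frame('wrist');cv2.imwrite('pics/w9.png',im[:,:,::-1])
E
```

```text
time_s: 10.15
tool_pos: [0.5024, -0.2587, 0.0674]
ee_rot: [-1.534, 0.149, -0.19]
contact_force: [-0.2, 1.0, 0.0]
finger_gap: 0.0589
t 10.15 tcp [ 0.5024 -0.2587  0.0674] ball [ 0.4988 -0.2587  0.0901] gap 0.0589 F [-0.2  1.   0. ] toolz [0.214 0.976 0.033] tooly [ 0.029  0.027 -0.999]
delta ball tool cm [-0.    4.81 -0.07]
```

View pics/w9.png

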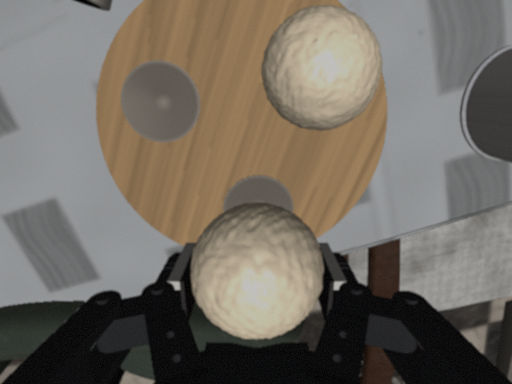

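The dimple (column ~258) is lined up under the ball (257), and ball_3 is well clear. Lowering.

```bash
python3 -m jog '[{"x":0.0,"y":2.0,"z":-0.1,"roll":0.0},{"x":0.0,"y":1.2,"z":0.0,"roll":0.0},{"x":0.0,"y":0.4,"z":0.0,"roll":0.0},{"x":0.0,"y":0.0,"z":0.0,"roll":0.0}]' - -;python3 bp.py '(.500,-.258,.042)'
```

```text
time_s: 10.6
tool_pos: [0.507, -0.2589, 0.0355]
ee_rot: [-1.535, 0.141, -0.194]
contact_force: [0.4, 0.7, -0.8]
finger_gap: 0.0586
t 10.6 tcp [ 0.507  -0.2589  0.0355] ball [ 0.5032 -0.2588  0.0582] gap 0.0586 F [ 0.4  0.7 -0.8] toolz [0.212 0.977 0.032] tooly [ 0.037  0.025 -0.999]
delta ball tool cm [-0.38  1.61 -0.04]
```

```bash
python3 -m jog '[{"x":-0.4,"y":0.8,"z":0.0,"roll":0.0},{"x":0.0,"y":0.2,"z":0.0,"roll":0.0},{"x":0.0,"y":0.0,"z":0.0,"roll":0.0}]' - -;python3 bp.py '(.500,-.258,.042)'
```

```text
time_s: 10.9
tool_pos: [0.5043, -0.2581, 0.0266]
ee_rot: [-1.536, 0.139, -0.196]
contact_force: [0.2, 0.2, -0.2]
finger_gap: 0.0588
t 10.9 tcp [ 0.5043 -0.2581  0.0266] ball [ 0.5005 -0.258   0.0493] gap 0.0588 F [ 0.2  0.2 -0.2] toolz [0.212 0.977 0.032] tooly [ 0.04   0.024 -0.999]
delta ball tool cm [-0.07  0.72 -0.03]
```

```bash
python3 -m jog '[{"x":-0.1,"y":0.4,"z":0.0,"roll":0.0},{"x":0.0,"y":0.0,"z":0.0,"roll":0.0}]' - -;python3 bp.py '(.500,-.258,.042)'
```

```text
time_s: 11.1
tool_pos: [0.5036, -0.2579, 0.0227]
ee_rot: [-1.536, 0.138, -0.197]
contact_force: [-0.3, -0.7, -1.4]
finger_gap: 0.0593
t 11.1 tcp [ 0.5036 -0.2579  0.0227] ball [ 0.4998 -0.2578  0.0454] gap 0.0593 F [-0.3 -0.7 -1.4] toolz [0.212 0.977 0.032] tooly [ 0.04   0.024 -0.999]
delta ball tool cm [ 0.01  0.34 -0.02]
```

```bash
python3 -m jog '[{"x":0.0,"y":0.2,"z":0.0,"roll":0.0},{"x":0.0,"y":0.0,"z":0.0,"roll":0.0}]' - -;python3 bp.py '(.500,-.258,.042)';python3 -m jog '[{"x":0.0,"y":0.0,"z":0.0,"roll":0.0},{"x":0.0,"y":0.0,"z":0.0,"roll":0.0},{"x":0.0,"y":0.0,"z":0.0,"roll":0.0},{"x":0.0,"y":0.0,"z":0.0,"roll":0.0},{"x":0.0,"y":0.0,"z":0.0,"roll":0.0}]' 100 60;python3 - <<'E'
from h import *
im=grab_frame('wrist');cv2.imwrite('pics/w10.png',im[:,:,::-1])
E
```

```text
time_s: 11.3
tool_pos: [0.504, -0.2581, 0.0222]
ee_rot: [-1.535, 0.138, -0.198]
contact_force: [-1.4, 1.0, -0.3]
finger_gap: 0.0594
t 11.3 tcp [ 0.504  -0.2581  0.0222] ball [ 0.5002 -0.2581  0.0449] gap 0.0594 F [-1.4  1.  -0.3] toolz [0.212 0.977 0.033] tooly [ 0.041  0.025 -0.999]
delta ball tool cm [-0.03  0.29 -0.01]
time_s: 11.8
tool_pos: [0.5044, -0.2584, 0.0222]
ee_rot: [-1.536, 0.137, -0.199]
contact_force: [-0.1, 0.4, -0.3]
finger_gap: 0.0855
```

View pics/w10.png

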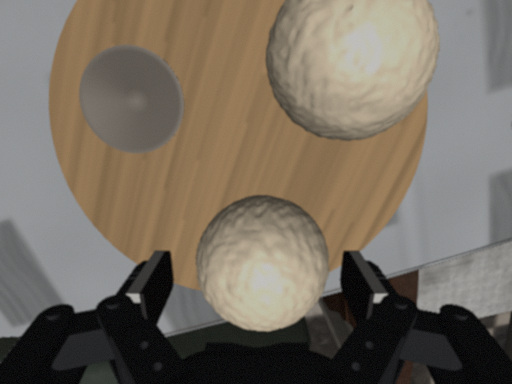

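The ball is released and sits in the dimple. Retreating and checking.

```bash
python3 -m jog '[{"x":0.0,"y":-1.5,"z":0.0,"roll":0.0},{"x":0.0,"y":-4.0,"z":0.0,"roll":0.0},{"x":0.0,"y":-4.5,"z":0.0,"roll":0.0},{"x":0.0,"y":-4.5,"z":0.0,"roll":0.0},{"x":0.0,"y":-3.0,"z":0.0,"roll":0.0}]' 100 60;python3 st.py '(.420,.114,.18)';python3 - <<'E'
from h import *
s=sense();im=grab_frame('wrist');cv2.imwrite('pics/w11.png',im[:,:,::-1])
for b in blobs(im,(10,20,60),(35,110,255),400): print(b,onz('wrist',b[:2],.042,s).round(4),onz('wrist',b[:2],.031,s).round(4))
im=grab_frame('scene');cv2.imwrite('pics/s5.png',cv2.resize(im[130:270,180:350],None,fx=4,fy=4,interpolation=cv2.INTER_CUBIC)[:,:,::-1])
E
```

```text
time_s: 12.35
tool_pos: [0.4936, -0.2621, 0.2019]
ee_rot: [-1.534, 0.146, -0.192]
contact_force: [-0.1, -0.5, -1.3]
finger_gap: 0.0856
t 12.35 pos [ 0.4936 -0.2621  0.2019] gap 0.0856 F [-0.1 -0.5 -1.3] toolz [0.214 0.976 0.033] tooly [ 0.033  0.026 -0.999]
delta tool cm [-15.33   2.94  35.06]
(503.0, 314.0, 27.2, 763.0) [0.7698 0.0393 0.042 ] [0.7829 0.0498 0.031 ]
(401.5, 288.4, 17.0, 407.0) [ 0.6826 -0.1084  0.042 ] [ 0.6925 -0.1032  0.031 ]
(86.8, 291.2, 24.4, 752.0) [ 0.5929 -0.4933  0.042 ] [ 0.5996 -0.5022  0.031 ]
(468.5, 276.5, 41.6, 2085.0) [ 0.6884 -0.0183  0.042 ] [ 0.6985 -0.0099  0.031 ]
(291.3, 302.5, 68.8, 4701.5) [ 0.6678 -0.2498  0.042 ] [ 0.6772 -0.2498  0.031 ]
(249.2, 115.4, 90.0, 24248.5) [ 0.4337 -0.251   0.042 ] [ 0.4345 -0.251   0.031 ]
(175.5, 24.5, 26.3, 518.5) [ 0.3395 -0.2985  0.042 ] [ 0.3369 -0.3003  0.031 ]
```

View pics/w11.png

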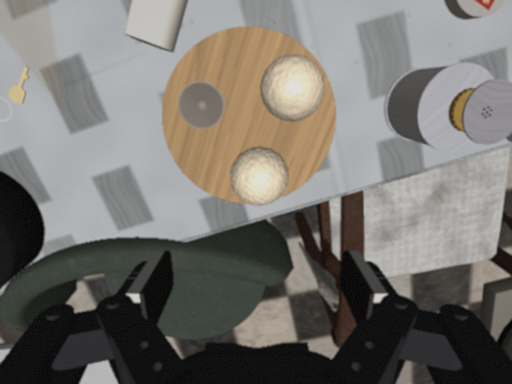

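View pics/s5.png

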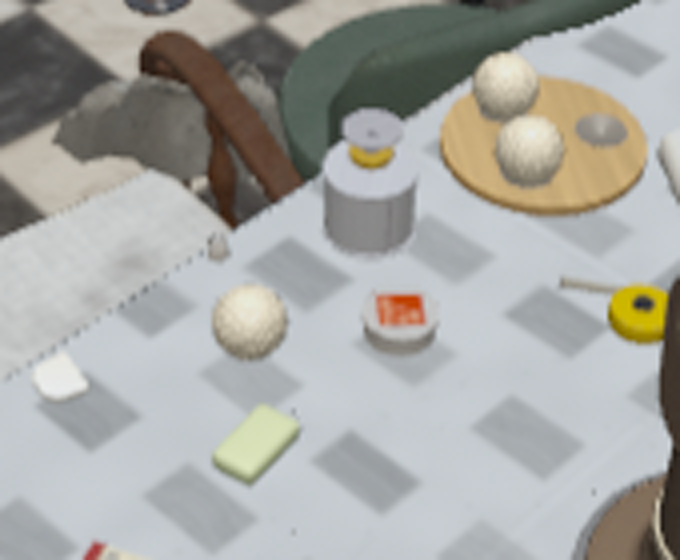

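```bash
python3 -c "
from h import *
print(onz('scene',(506.5/4+179.5,85.5/4+129.5),.042))"
python3 -m jog '[{"x":-1.0,"y":0.0,"z":3.0,"roll":0.0},{"x":-1.9,"y":0.0,"z":4.5,"roll":0.0},{"x":-1.9,"y":0.0,"z":4.5,"roll":0.0},{"x":-1.9,"y":0.0,"z":4.5,"roll":0.0},{"x":-1.9,"y":0.0,"z":4.5,"roll":0.0}]' 100 60;python3 st.py '(.420,.114,.15)'
```

```text
[ 0.49942096 -0.2568625   0.042     ]
time_s: 12.95
tool_pos: [0.4553, -0.041, 0.21]
ee_rot: [-1.538, 0.148, -0.212]
contact_force: [0.7, 1.6, 0.3]
finger_gap: 0.0851
t 12.95 pos [ 0.4553 -0.041   0.21  ] gap 0.0851 F [0.7 1.6 0.3] toolz [0.228 0.973 0.029] tooly [ 0.044  0.02  -0.999]
delta tool cm [-7.21  6.14 14.11]
```

```bash
python3 -m jog '[{"x":-2.0,"y":0.0,"z":4.3,"roll":0.0},{"x":-2.0,"y":0.5,"z":4.3,"roll":0.0},{"x":-2.0,"y":1.0,"z":3.5,"roll":0.0},{"x":-1.0,"y":1.5,"z":1.8,"roll":0.0},{"x":0.0,"y":0.0,"z":0.0,"roll":0.0}]' 100 60;python3 st.py '(.420,.114,.10)'; python3 - <<'E'
from h import *
s=sense();im=grab_frame('wrist');cv2.imwrite('pics/w12.png',im[:,:,::-1])
for b in blobs(im,(10,20,110),(35,110,255),400): print(b,onz('wrist',b[:2],.031,s).round(4))
E
```

```text
time_s: 13.45
tool_pos: [0.4149, 0.1226, 0.1826]
ee_rot: [-1.535, 0.139, -0.207]
contact_force: [-0.2, -0.7, 0.5]
finger_gap: 0.0854
t 13.45 pos [0.4149 0.1226 0.1826] gap 0.0854 F [-0.2 -0.7  0.5] toolz [0.219 0.975 0.033] tooly [ 0.046  0.023 -0.999]
delta tool cm [ 0.36  8.26 -1.  ]
(305.4, 334.7, 28.6, 895.5) [0.6436 0.1424 0.031 ]
(424.2, 287.5, 28.3, 1092.5) [0.6079 0.3014 0.031 ]
(2.5, 266.0, 51.1, 2570.0) [ 0.4557 -0.1909  0.031 ]
(483.0, 237.5, 42.1, 2057.5) [0.5535 0.3754 0.031 ]
(422.5, 215.5, 32.6, 510.5) [0.505  0.2998 0.031 ]
(244.5, 180.5, 29.7, 2483.0) [0.4191 0.114  0.031 ]
(292.5, 73.0, 38.9, 2686.5) [0.3277 0.1814 0.031 ]
(445.0, 4.4, 29.3, 992.5) [0.297  0.3296 0.031 ]
```

View pics/w12.png

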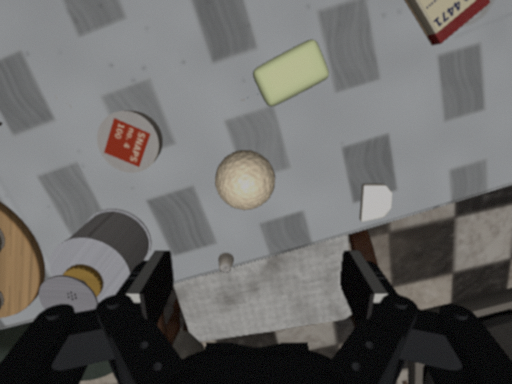

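Wrist view: ball B is at pixel (245,180), giving (0.419,0.114), as before. Nothing is in the fingers' way. Descending.

```bash
python3 -m jog '[{"x":0.3,"y":3.0,"z":-0.8,"roll":0.0},{"x":0.0,"y":4.0,"z":0.0,"roll":0.0},{"x":0.0,"y":2.0,"z":0.0,"roll":0.0},{"x":0.0,"y":0.0,"z":0.0,"roll":0.0}]' 100 60;python3 st.py '(.4195,.114,.012)'
```

```text
time_s: 13.9
tool_pos: [0.4252, 0.1109, 0.0944]
ee_rot: [-1.533, 0.138, -0.218]
contact_force: [0.7, 0.2, 0.4]
finger_gap: 0.085
t 13.9 pos [0.4252 0.1109 0.0944] gap 0.085 F [0.7 0.2 0.4] toolz [0.225 0.974 0.035] tooly [ 0.054  0.024 -0.998]
delta tool cm [-1.02  8.2  -0.12]
```

```bash
python3 -m jog '[{"x":-1.0,"y":2.5,"z":-0.1,"roll":0.0},{"x":-0.1,"y":2.5,"z":0.0,"roll":0.0},{"x":0.0,"y":1.0,"z":0.0,"roll":0.0},{"x":0.0,"y":0.0,"z":0.0,"roll":0.0}]' 100 60;python3 st.py '(.4195,.114,.012)'
```

```text
time_s: 14.3
tool_pos: [0.4219, 0.1109, 0.0369]
ee_rot: [-1.531, 0.138, -0.227]
contact_force: [-0.7, 0.8, -0.0]
finger_gap: 0.0854
t 14.3 pos [0.4219 0.1109 0.0369] gap 0.0854 F [-0.7  0.8 -0. ] toolz [0.231 0.972 0.038] tooly [ 0.06   0.024 -0.998]
delta tool cm [-0.43  2.48  0.15]
```

```bash
python3 -m jog '[{"x":-0.4,"y":1.5,"z":0.1,"roll":0.0},{"x":0.0,"y":0.7,"z":0.0,"roll":0.0},{"x":0.0,"y":0.0,"z":0.0,"roll":0.0}]' 100 60;python3 st.py '(.4205,.114,.012)'
```

```text
time_s: 14.6
tool_pos: [0.4229, 0.1131, 0.018]
ee_rot: [-1.529, 0.136, -0.233]
contact_force: [0.1, -0.0, 0.0]
finger_gap: 0.0853
t 14.6 pos [0.4229 0.1131 0.018 ] gap 0.0853 F [ 0.1 -0.   0. ] toolz [0.233 0.972 0.041] tooly [ 0.065  0.026 -0.998]
delta tool cm [-0.29  0.58  0.01]
```

```bash
python3 -m jog '[{"x":0.0,"y":0.2,"z":0.1,"roll":0.0},{"x":0.0,"y":0.0,"z":0.0,"roll":0.0}]' 100 60;python3 st.py '(.4205,.114,.012)'
```

```text
time_s: 14.8
tool_pos: [0.4246, 0.1142, 0.0175]
ee_rot: [-1.528, 0.135, -0.235]
contact_force: [-0.1, -0.3, 0.6]
finger_gap: 0.0853
t 14.8 pos [0.4246 0.1142 0.0175] gap 0.0853 F [-0.1 -0.3  0.6] toolz [0.233 0.972 0.042] tooly [ 0.067  0.027 -0.997]
delta tool cm [-0.42  0.52 -0.14]
```

```bash
python3 -m jog '[{"x":-0.6,"y":0.6,"z":-0.1,"roll":0.0},{"x":0.0,"y":0.1,"z":0.0,"roll":0.0}]' 100 60;python3 st.py '(.4205,.114,.012)'
```

```text
time_s: 15.0
tool_pos: [0.4192, 0.1151, 0.0106]
ee_rot: [-1.527, 0.134, -0.236]
contact_force: [-0.8, -0.4, 1.1]
finger_gap: 0.085
t 15.0 pos [0.4192 0.1151 0.0106] gap 0.085 F [-0.8 -0.4  1.1] toolz [0.233 0.971 0.043] tooly [ 0.069  0.028 -0.997]
delta tool cm [ 0.16 -0.13 -0.07]
```

```bash
python3 -m jog '[{"x":0.1,"y":0.0,"z":0.0,"roll":0.0},{"x":0.0,"y":0.0,"z":0.0,"roll":0.0},{"x":0.0,"y":0.0,"z":0.0,"roll":0.0},{"x":0.0,"y":0.0,"z":0.0,"roll":0.0},{"x":0.0,"y":0.0,"z":0.0,"roll":0.0}]' 0 100;python3 st.py '(.4205,.114,.012)'
python3 -m jog '[{"x":-0.1,"y":-2.0,"z":0.0,"roll":0.0},{"x":0.0,"y":-4.0,"z":0.0,"roll":0.0},{"x":0.0,"y":-4.5,"z":0.0,"roll":0.0},{"x":0.0,"y":-4.0,"z":0.0,"roll":0.0},{"x":0.0,"y":-2.0,"z":0.0,"roll":0.0}]' - -;python3 st.py '(.466,-.058,.17)'; python3 - <<'E'
from h import *
im=grab_frame('wrist');cv2.imwrite('pics/w13.png',im[:,:,::-1])
E
```

```text
time_s: 15.5
tool_pos: [0.42, 0.114, 0.0116]
ee_rot: [-1.527, 0.135, -0.236]
contact_force: [1.0, -0.3, -1.1]
finger_gap: 0.0589
t 15.5 pos [0.42   0.114  0.0116] gap 0.0589 F [ 1.  -0.3 -1.1] toolz [0.234 0.971 0.043] tooly [ 0.068  0.027 -0.997]
delta tool cm [ 0.05 -0.03  0.01]
time_s: 16.0
tool_pos: [0.4055, 0.1083, 0.1785]
ee_rot: [-1.533, 0.142, -0.231]
contact_force: [0.2, 0.8, -1.0]
finger_gap: 0.0587
t 16.0 pos [0.4055 0.1083 0.1785] gap 0.0587 F [ 0.2  0.8 -1. ] toolz [0.235 0.971 0.036] tooly [ 0.06   0.022 -0.998]
delta tool cm [  9.76   0.84 -14.76]
```

View pics/w13.png

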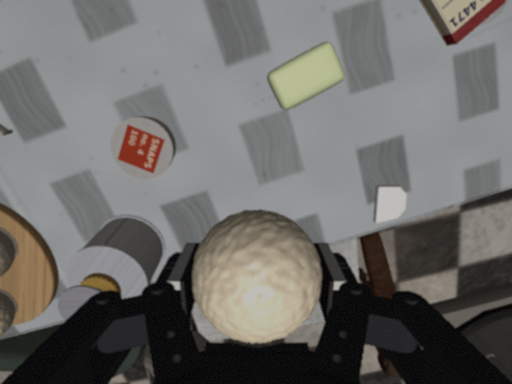

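Ball B is held, centred at (257,276), about 20 mm above the TCP.

```bash
python3 -m jog '[{"x":2.0,"y":-0.2,"z":-3.0,"roll":0.0},{"x":2.7,"y":0.0,"z":-4.0,"roll":0.0},{"x":2.7,"y":0.0,"z":-4.0,"roll":0.0},{"x":1.8,"y":0.0,"z":-2.8,"roll":0.0},{"x":0.0,"y":0.0,"z":0.0,"roll":0.0}]' - -;python3 bp.py '(.4665,-.058,.165)' '(.001,-.0202,0)'
```

```text
time_s: 16.55
tool_pos: [0.4669, -0.0505, 0.1836]
ee_rot: [-1.528, 0.129, -0.233]
contact_force: [-1.1, 0.6, -0.4]
finger_gap: 0.0587
t 16.55 tcp [ 0.4669 -0.0505  0.1836] ball [ 0.4664 -0.0513  0.2038] gap 0.0587 F [-1.1  0.6 -0.4] toolz [0.228 0.973 0.041] tooly [ 0.07   0.026 -0.997]
delta ball tool cm [-0.08  3.85 -0.81]
```

```bash
python3 -m jog '[{"x":-0.2,"y":1.5,"z":-0.8,"roll":0.0},{"x":-0.1,"y":2.2,"z":0.0,"roll":0.0},{"x":-0.1,"y":0.8,"z":0.0,"roll":0.0},{"x":0.0,"y":0.0,"z":0.0,"roll":0.0}]' - -;python3 bp.py '(.4665,-.058,.138)' '(.001,-.0202,0)'; python3 - <<'E'
from h import *
im=grab_frame('wrist');cv2.imwrite('pics/w14.png',cv2.resize(im[130:260,170:330],None,fx=4.5,fy=4.5,interpolation=cv2.INTER_CUBIC)[:,:,::-1])
E
```

```text
time_s: 16.95
tool_pos: [0.4635, -0.0565, 0.1353]
ee_rot: [-1.529, 0.132, -0.233]
contact_force: [0.5, 0.3, -0.1]
finger_gap: 0.0586
t 16.95 tcp [ 0.4635 -0.0565  0.1353] ball [ 0.4631 -0.0573  0.1555] gap 0.0586 F [ 0.5  0.3 -0.1] toolz [0.231 0.972 0.041] tooly [ 0.068  0.026 -0.997]
delta ball tool cm [ 0.24  1.77 -0.06]
```

View pics/w14.png

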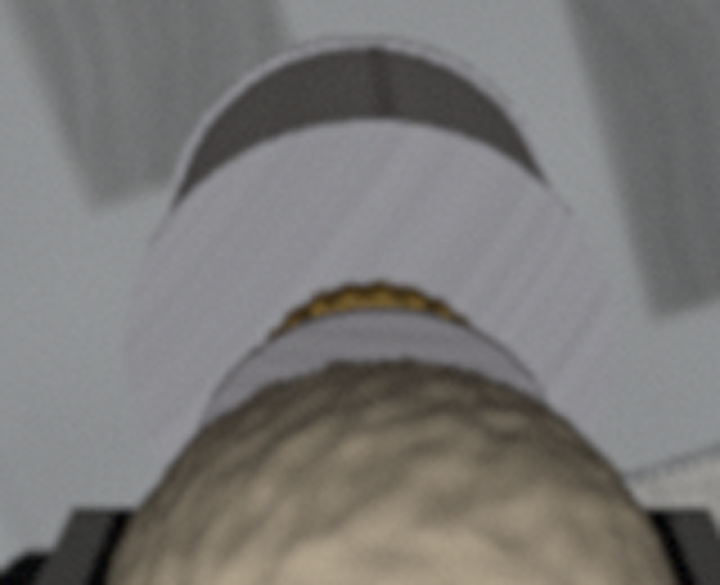

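Brass neck column ~252 fits the tool's slight tilt, so the ball is aligned. Lowering into the dish, then pressing in small steps.

```bash
python3 -m jog '[{"x":0.1,"y":1.0,"z":0.0,"roll":0.0},{"x":-0.1,"y":0.7,"z":0.0,"roll":0.0},{"x":0.0,"y":0.3,"z":0.0,"roll":0.0}]' - -;python3 bp.py '(.4665,-.058,.138)' '(.001,-.0202,0)'
```

```text
time_s: 17.3
tool_pos: [0.4666, -0.0551, 0.1163]
ee_rot: [-1.528, 0.128, -0.235]
contact_force: [-2.0, -2.1, 3.3]
finger_gap: 0.0587
t 17.3 tcp [ 0.4666 -0.0551  0.1163] ball [ 0.4661 -0.0559  0.1365] gap 0.0587 F [-2.  -2.1  3.3] toolz [0.228 0.973 0.042] tooly [ 0.072  0.026 -0.997]
delta ball tool cm [ 0.09 -0.16 -0.19]
```

```bash
python3 -m jog '[{"x":0.0,"y":0.5,"z":-0.1,"roll":0.0},{"x":-0.1,"y":0.4,"z":-0.1,"roll":0.0}]' - -;python3 bp.py '(.4665,-.058,.126)' '(.001,-.0202,0)'
```

```text
time_s: 17.5
tool_pos: [0.4671, -0.0561, 0.1074]
ee_rot: [-1.527, 0.126, -0.236]
contact_force: [0.4, 1.0, 5.0]
finger_gap: 0.0588
t 17.5 tcp [ 0.4671 -0.0561  0.1074] ball [ 0.4665 -0.0569  0.1276] gap 0.0588 F [0.4 1.  5. ] toolz [0.228 0.973 0.043] tooly [ 0.074  0.027 -0.997]
delta ball tool cm [ 0.01  0.15 -0.12]
```

```bash
python3 -m jog '[{"x":-0.1,"y":0.3,"z":0.0,"roll":0.0}]' - -;python3 bp.py '(.4665,-.058,.126)' '(.001,-.0202,0)'
```

```text
time_s: 17.6
tool_pos: [0.468, -0.0562, 0.1059]
ee_rot: [-1.526, 0.123, -0.239]
contact_force: [-14.1, -2.7, 52.4]
finger_gap: 0.0589
t 17.6 tcp [ 0.468  -0.0562  0.1059] ball [ 0.4674 -0.057   0.1261] gap 0.0589 F [-14.1  -2.7  52.4] toolz [0.228 0.973 0.045] tooly [ 0.078  0.027 -0.997]
delta ball tool cm [-0.07 -0.   -0.12]
```

```bash
python3 -m jog '[{"x":0.0,"y":0.2,"z":0.0,"roll":0.0}]' - -;python3 bp.py '(.4665,-.058,.126)' '(.001,-.0202,0)'
```

```text
time_s: 17.7
tool_pos: [0.4684, -0.0564, 0.1059]
ee_rot: [-1.524, 0.123, -0.24]
contact_force: [-19.2, 0.1, 47.9]
finger_gap: 0.059
t 17.7 tcp [ 0.4684 -0.0564  0.1059] ball [ 0.4678 -0.0572  0.1261] gap 0.059 F [-19.2   0.1  47.9] toolz [0.229 0.972 0.047] tooly [ 0.078  0.029 -0.996]
delta ball tool cm [-0.1  -0.   -0.11]
```

```bash
python3 -m jog '[{"x":0.0,"y":0.2,"z":0.0,"roll":0.0}]' - -;python3 bp.py '(.4665,-.058,.126)' '(.001,-.0202,0)'
```

```text
time_s: 17.8
tool_pos: [0.4683, -0.0564, 0.106]
ee_rot: [-1.522, 0.124, -0.24]
contact_force: [-15.9, -0.3, 39.8]
finger_gap: 0.0587
t 17.8 tcp [ 0.4683 -0.0564  0.106 ] ball [ 0.4676 -0.0573  0.1262] gap 0.0587 F [-15.9  -0.3  39.8] toolz [0.229 0.972 0.049] tooly [ 0.079  0.032 -0.996]
delta ball tool cm [-0.1   0.01 -0.1 ]
```

At the stop: the ball centre works out at z=0.126 and the force is 40–50 N. Holding a bit longer.

```bash
python3 -m jog '[{"x":0.0,"y":0.1,"z":0.0,"roll":0.0},{"x":0.0,"y":0.1,"z":0.0,"roll":0.0},{"x":0.0,"y":0.1,"z":0.0,"roll":0.0}]' - -;python3 - <<'E'
from h import *
im=grab_frame('wrist');cv2.imwrite('pics/w15.png',im[:,:,::-1])
im=grab_frame('scene');o=(220,130);cv2.imwrite('pics/s6.png',cv2.resize(im[130:210,220:350],None,fx=5,fy=5,interpolation=cv2.INTER_CUBIC)[:,:,::-1])
E
python3 bp.py '(.4665,-.058,.126)' '(.001,-.0202,0)'
```

```text
time_s: 18.1
tool_pos: [0.4677, -0.0565, 0.1065]
ee_rot: [-1.517, 0.124, -0.241]
contact_force: [-5.4, -0.5, 17.6]
finger_gap: 0.0588
t 18.2 tcp [ 0.4678 -0.0565  0.1065] ball [ 0.4672 -0.0574  0.1267] gap 0.0585 F [-6.3  0.3 17.3] toolz [0.23  0.972 0.053] tooly [ 0.08   0.036 -0.996]
delta ball tool cm [-0.06  0.06 -0.08]
```

View pics/w15.png

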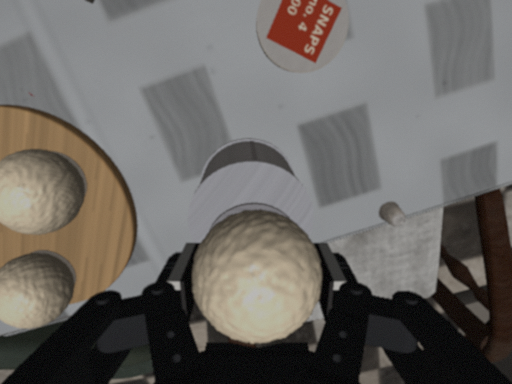

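View pics/s6.png

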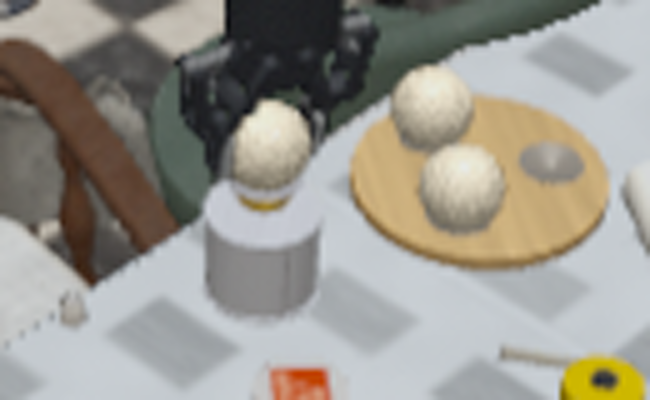

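The dish is fully down with the ball in it, and the first ball still sits in the tray. Lifting, then to D2, turning about -45° so the jaws clear the neighbouring balls.

```bash
python3 -m jog '[{"x":0.0,"y":-1.0,"z":0.0,"roll":0.0},{"x":0.1,"y":-2.5,"z":0.0,"roll":0.0},{"x":0.2,"y":-3.0,"z":0.0,"roll":0.0},{"x":0.1,"y":-2.0,"z":0.0,"roll":0.0},{"x":0.0,"y":0.0,"z":0.0,"roll":0.0}]' - -;python3 bp.py '(.416,-.303,.2)' '(.001,-.0202,0)'; python3 -c "
from bench import *;print(sense()['qpos'].round(2))"
```

```text
time_s: 18.7
tool_pos: [0.4641, -0.0612, 0.194]
ee_rot: [-1.518, 0.126, -0.242]
contact_force: [0.3, -0.0, -0.3]
finger_gap: 0.0585
t 18.7 tcp [ 0.4641 -0.0612  0.194 ] ball [ 0.4634 -0.0622  0.2142] gap 0.0585 F [ 0.3 -0.  -0.3] toolz [0.231 0.971 0.053] tooly [ 0.079  0.035 -0.996]
delta ball tool cm [  0.95   0.19 -24.57]
[-0.38  0.14  0.49  2.09 -0.14  0.86  1.53]
```

```bash
python3 -m jog '[{"x":0.0,"y":0.0,"z":-3.0,"roll":-5.0},{"x":0.2,"y":0.0,"z":-4.5,"roll":0.0},{"x":0.2,"y":0.0,"z":-4.5,"roll":0.0},{"x":0.2,"y":0.0,"z":-4.5,"roll":0.0},{"x":0.0,"y":0.0,"z":-3.0,"roll":0.0}]' - -;python3 bp.py '(.416,-.303,.17)' '(.001,-.0202,0)'; python3 -c "
from bench import *;print(sense()['qpos'].round(2))"
```

```text
time_s: 19.2
tool_pos: [0.4399, -0.2543, 0.1819]
ee_rot: [-1.523, 0.043, -0.162]
contact_force: [0.5, 0.6, 0.3]
finger_gap: 0.0587
t 19.2 tcp [ 0.4399 -0.2543  0.1819] ball [ 0.4393 -0.2552  0.2021] gap 0.0587 F [0.5 0.6 0.3] toolz [0.13  0.99  0.049] tooly [ 0.079  0.039 -0.996]
delta ball tool cm [-1.9   2.83 -5.19]
[-0.01  0.26  0.59  2.   -0.28  0.89  2.17]
```

```bash
python3 -m jog '[{"x":-1.0,"y":0.0,"z":-2.2,"roll":-5.0},{"x":-1.0,"y":0.0,"z":-2.2,"roll":-5.0},{"x":0.0,"y":1.0,"z":-0.6,"roll":0.0},{"x":0.0,"y":0.0,"z":0.0,"roll":0.0}]' - -;python3 bp.py '(.416,-.303,.08)' '(.001,-.0202,0)'; python3 - <<'E'
from h import *
print(sense()['qpos'].round(2))
im=grab_frame('wrist');cv2.imwrite('pics/w16.png',im[:,:,::-1])
E
```

```text
time_s: 19.6
tool_pos: [0.4123, -0.3085, 0.1634]
ee_rot: [-1.534, -0.09, -0.026]
contact_force: [-0.1, 0.7, -1.1]
finger_gap: 0.0591
t 19.6 tcp [ 0.4123 -0.3085  0.1634] ball [ 0.4118 -0.3092  0.1836] gap 0.0591 F [-0.1  0.7 -1.1] toolz [-0.043  0.999  0.034] tooly [ 0.073  0.037 -0.997]
delta ball tool cm [-0.33 10.38  0.25]
[ 0.13  0.31  0.57  2.   -0.31  0.87  2.49]
```

View pics/w16.png

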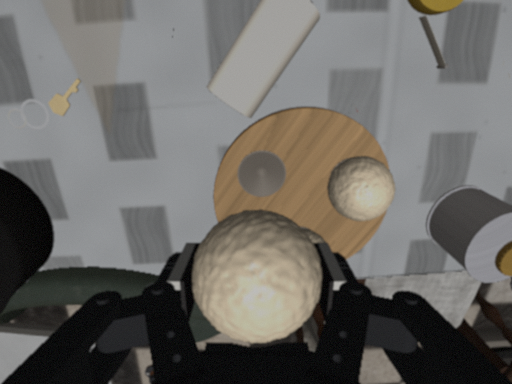

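```bash
python3 - <<'E'
from h import *
print(onz('wrist',(261.5,173.5),.016),onz('wrist',(361,188),.042))
E
python3 -m jog '[{"x":-0.3,"y":3.0,"z":0.2,"roll":0.0},{"x":-0.3,"y":3.5,"z":0.0,"roll":0.0},{"x":-0.1,"y":2.0,"z":0.0,"roll":0.0},{"x":0.0,"y":0.0,"z":0.0,"roll":0.0}]' - -;python3 bp.py '(.416,-.303,.07)' '(.001,-.0202,0)'; python3 - <<'E'
from h import *
print(sense()['qpos'].round(2))
im=grab_frame('wrist');cv2.imwrite('pics/w17.png',im[:,:,::-1])
E
```

```text
[ 0.41467776 -0.29825658  0.016     ] [ 0.41760107 -0.20369788  0.042     ]
time_s: 20.05
tool_pos: [0.4136, -0.3011, 0.0769]
ee_rot: [-1.534, -0.094, -0.026]
contact_force: [-0.7, 0.3, -0.8]
finger_gap: 0.0587
t 20.05 tcp [ 0.4136 -0.3011  0.0769] ball [ 0.413  -0.3018  0.0971] gap 0.0587 F [-0.7  0.3 -0.8] toolz [-0.045  0.998  0.034] tooly [ 0.076  0.037 -0.996]
delta ball tool cm [ 0.08  2.72 -0.22]
[ 0.2   0.43  0.49  2.08 -0.44  0.69  2.6 ]
```

View pics/w17.png

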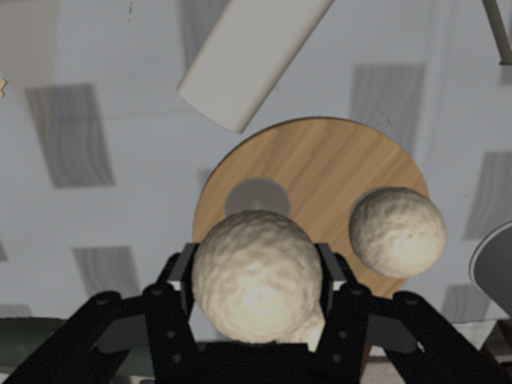

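```bash
python3 - <<'E'
from h import *
print(onz('wrist',(398,232),.042),onz('wrist',(257.5,207),.018))
E
python3 -m jog '[{"x":0.0,"y":1.5,"z":0.0,"roll":0.0},{"x":-0.1,"y":1.2,"z":0.0,"roll":0.0},{"x":0.0,"y":0.0,"z":0.0,"roll":0.0}]' - -;python3 bp.py '(.4165,-.302,.045)' '(.001,-.0202,0)'; python3 - <<'E'
from h import *
print(sense()['qpos'].round(2))
im=grab_frame('wrist');cv2.imwrite('pics/w18.png',im[:,:,::-1])
im=grab_frame('scene');cv2.imwrite('pics/s7.png',cv2.resize(im[125:205,270:370],None,fx=6,fy=6,interpolation=cv2.INTER_CUBIC)[:,:,::-1])
im=grab_frame('side');cv2.imwrite('pics/d7.png',cv2.resize(im[120:190,220:320],None,fx=6,fy=6,interpolation=cv2.INTER_CUBIC)[:,:,::-1])
E
```

```text
[ 0.41903245 -0.20214114  0.042     ] [ 0.41379992 -0.29890202  0.018     ]
time_s: 20.4
tool_pos: [0.4174, -0.3006, 0.0518]
ee_rot: [-1.537, -0.099, -0.028]
contact_force: [-0.7, 0.1, 0.2]
finger_gap: 0.0582
t 20.4 tcp [ 0.4174 -0.3006  0.0518] ball [ 0.4168 -0.3013  0.072 ] gap 0.0582 F [-0.7  0.1  0.2] toolz [-0.047  0.998  0.031] tooly [ 0.081  0.035 -0.996]
delta ball tool cm [-0.26  2.68 -0.15]
[ 0.22  0.48  0.45  2.09 -0.49  0.63  2.64]
```

View pics/w18.png

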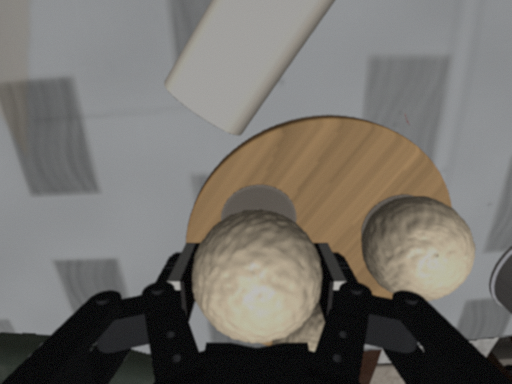

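View pics/s7.png

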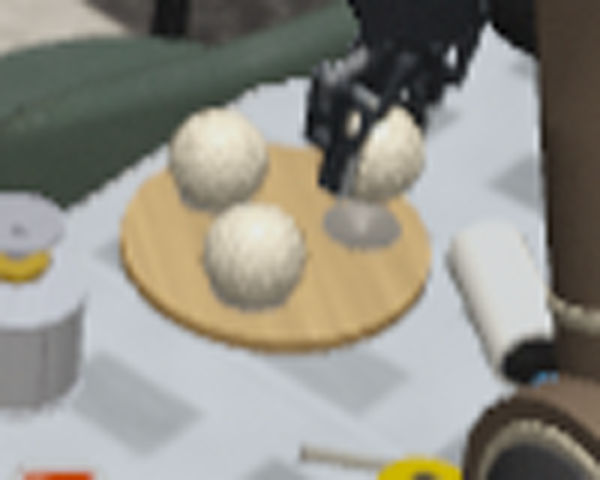

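View pics/d7.png

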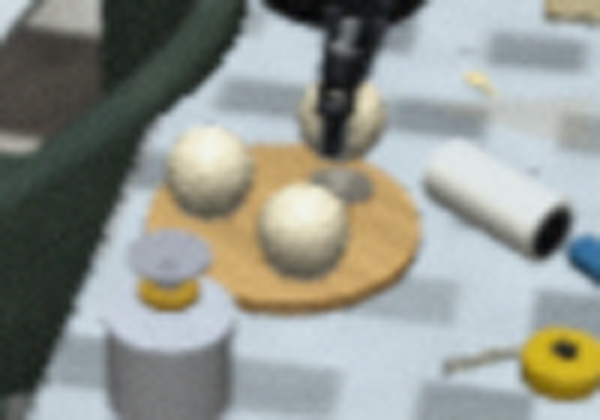

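```bash
python3 - <<'E'
from h import *
f=lambda p,o:((p[0]+.5)/6+o[0]-.5,(p[1]+.5)/6+o[1]-.5)
print('ball side',onz('side',f((343,117),(220,120)),.072),'scene',onz('scene',f((378,152),(270,125)),.072))
print('D2 scene',onz('scene',f((362,224),(270,125)),.0165),'side',onz('side',f((344,185),(220,120)),.0165))
print('D1',onz('scene',f((218,159),(270,125)),.042),onz('side',f((210,170),(220,120)),.042))
print('b3',onz('scene',f((255,256),(270,125)),.042),onz('side',f((303,229),(220,120)),.042))
print('w b3',onz('wrist',(418,247),.042),onz('wrist',(259,213),.018))
E
```

```text
ball side [ 0.41719278 -0.3022217   0.072     ] scene [ 0.41578019 -0.30442304  0.072     ]
D2 scene [ 0.41777519 -0.30211179  0.0165    ] side [ 0.41376445 -0.30277796  0.0165    ]
D1 [ 0.49901858 -0.25537164  0.042     ] [ 0.49871968 -0.2559718   0.042     ]
b3 [ 0.41805593 -0.20541701  0.042     ] [ 0.41993873 -0.20622474  0.042     ]
w b3 [ 0.41893033 -0.20255957  0.042     ] [ 0.41045314 -0.29920517  0.018     ]
```

All three views put the ball within ~3 mm of D2. Lowering.

```bash
python3 -m jog '[{"x":-0.2,"y":1.2,"z":0.0,"roll":0.0},{"x":-0.2,"y":0.8,"z":0.0,"roll":0.0},{"x":0.0,"y":0.0,"z":0.0,"roll":0.0}]' - -;python3 bp.py '(.4165,-.302,.044)' '(.001,-.0202,0)'
```

```text
time_s: 20.85
tool_pos: [0.416, -0.3014, 0.0322]
ee_rot: [-1.539, -0.101, -0.031]
contact_force: [-0.2, 0.6, -0.9]
finger_gap: 0.0588
t 20.85 tcp [ 0.416  -0.3014  0.0322] ball [ 0.4153 -0.302   0.0524] gap 0.0588 F [-0.2  0.6 -0.9] toolz [-0.046  0.999  0.029] tooly [ 0.084  0.033 -0.996]
delta ball tool cm [ 0.05  0.85 -0.03]
```

```bash
python3 -m jog '[{"x":0.0,"y":0.6,"z":0.0,"roll":0.0},{"x":0.0,"y":0.1,"z":0.0,"roll":0.0},{"x":0.0,"y":0.0,"z":0.0,"roll":0.0}]' - -;python3 bp.py '(.4165,-.302,.044)' '(.001,-.0202,0)'
```

```text
time_s: 21.15
tool_pos: [0.4163, -0.3013, 0.0243]
ee_rot: [-1.539, -0.101, -0.031]
contact_force: [-0.3, 0.2, -1.2]
finger_gap: 0.0586
t 21.15 tcp [ 0.4163 -0.3013  0.0243] ball [ 0.4156 -0.3019  0.0445] gap 0.0586 F [-0.3  0.2 -1.2] toolz [-0.045  0.999  0.029] tooly [ 0.084  0.033 -0.996]
delta ball tool cm [ 0.09  0.05 -0.01]
```

```bash
python3 -m jog '[{"x":0.0,"y":0.1,"z":0.0,"roll":0.0}]' - -; python3 -m jog '[{"x":0.0,"y":0.0,"z":0.0,"roll":0.0},{"x":0.0,"y":0.0,"z":0.0,"roll":0.0},{"x":0.0,"y":0.0,"z":0.0,"roll":0.0},{"x":0.0,"y":0.0,"z":0.0,"roll":0.0}]' 88 60;python3 - <<'E'
from h import *
im=grab_frame('wrist');cv2.imwrite('pics/w19.png',im[:,:,::-1])
im=grab_frame('side');cv2.imwrite('pics/d8.png',cv2.resize(im[120:190,220:320],None,fx=6,fy=6,interpolation=cv2.INTER_CUBIC)[:,:,::-1])
E
```

```text
time_s: 21.25
tool_pos: [0.4166, -0.3014, 0.0238]
ee_rot: [-1.538, -0.101, -0.032]
contact_force: [-6.2, 3.5, 20.9]
finger_gap: 0.0587
time_s: 21.65
tool_pos: [0.4172, -0.3017, 0.0245]
ee_rot: [-1.539, -0.102, -0.033]
contact_force: [-0.2, 0.6, -0.6]
finger_gap: 0.075
```

View pics/w19.png

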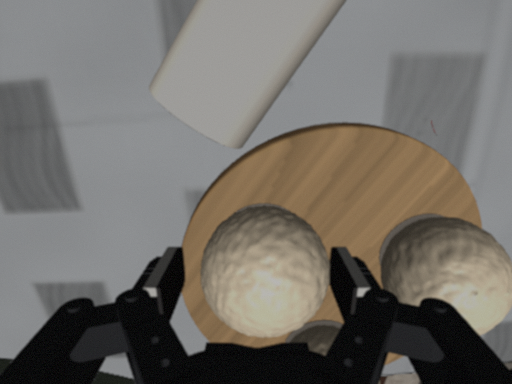

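View pics/d8.png

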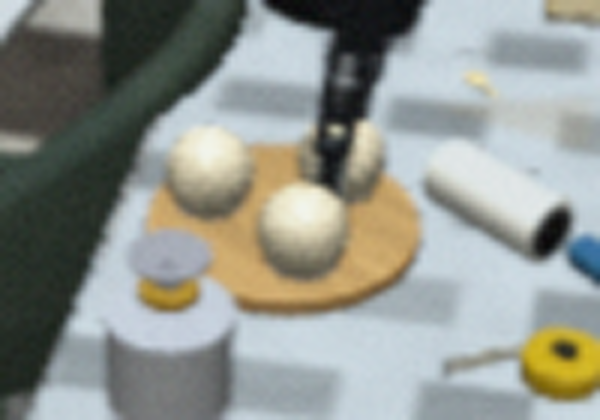

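The ball sits in D2 and its neighbours haven't moved. The right pad is close to it, so I'll shift slightly before lifting.

```bash
python3 -m jog '[{"x":0.0,"y":0.0,"z":0.4,"roll":0.0},{"x":0.0,"y":-1.0,"z":0.0,"roll":0.0},{"x":0.0,"y":-2.0,"z":0.0,"roll":0.0},{"x":0.0,"y":-3.5,"z":0.0,"roll":0.0},{"x":0.0,"y":-3.0,"z":0.0,"roll":0.0}]' 88 60;python3 -m jog '[{"x":0.0,"y":-3.0,"z":0.0,"roll":0.0},{"x":0.0,"y":-3.0,"z":0.0,"roll":0.0},{"x":-2.0,"y":-1.0,"z":0.0,"roll":0.0},{"x":0.0,"y":0.0,"z":0.0,"roll":0.0}]' - -;python3 - <<'E'
from h import *
s=sense();print(s['qpos'].round(2),s['contact_force'].round(1))
im=grab_frame('wrist');cv2.imwrite('pics/w20.png',im[:,:,::-1])
im=grab_frame('side');cv2.imwrite('pics/d9.png',cv2.resize(im[120:220,200:320],None,fx=6,fy=6,interpolation=cv2.INTER_CUBIC)[:,:,::-1])
im=grab_frame('scene');cv2.imwrite('pics/s9.png',cv2.resize(im[125:255,180:370],None,fx=4,fy=4,interpolation=cv2.INTER_CUBIC)[:,:,::-1])
E
```

```text
time_s: 22.25
tool_pos: [0.406, -0.2987, 0.1198]
ee_rot: [-1.535, -0.095, -0.027]
contact_force: [-0.1, -0.7, 0.5]
finger_gap: 0.0752
time_s: 22.65
tool_pos: [0.38, -0.3037, 0.1972]
ee_rot: [-1.538, -0.1, -0.033]
contact_force: [0.7, -0.2, 0.1]
finger_gap: 0.075
[ 0.1   0.2   0.62  2.03 -0.25  0.92  2.46] [ 0.7 -0.2  0.1]
```

View pics/w20.png

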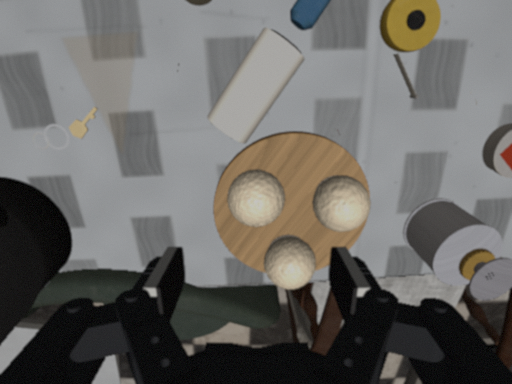

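View pics/d9.png

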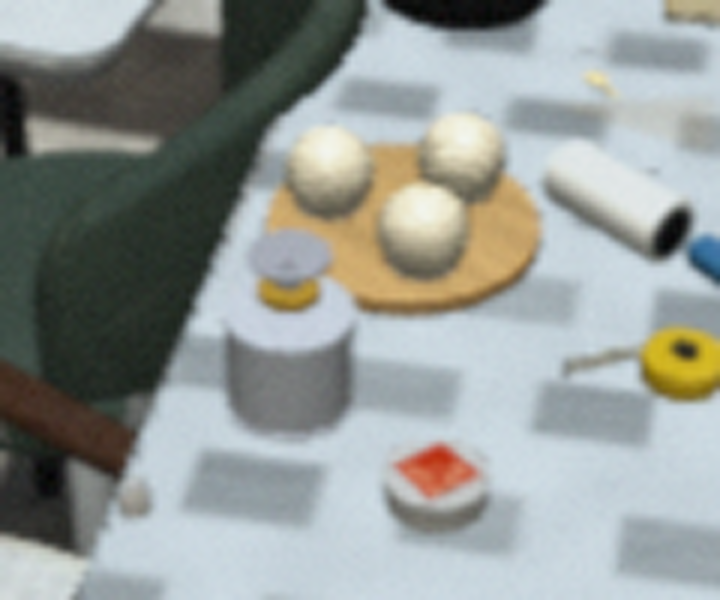

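View pics/s9.png

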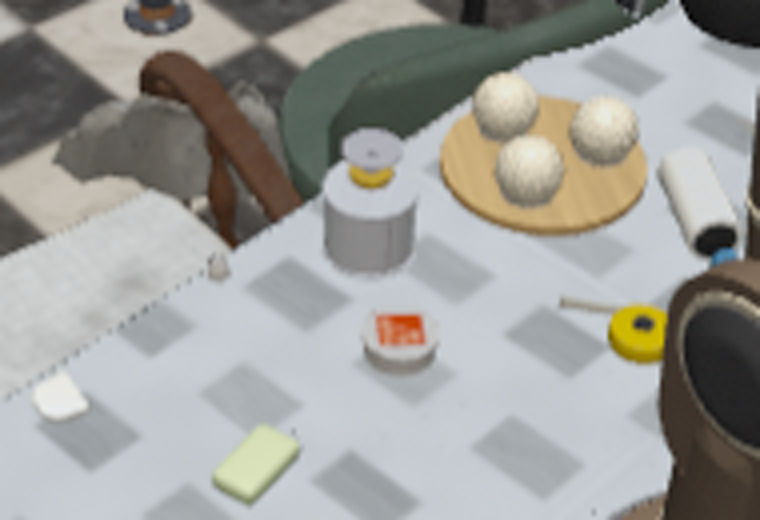

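```bash
python3 - <<'E'
from h import *
f=lambda p:((p[0]+.5)/4+180-.5,(p[1]+.5)/4+125-.5)
g=lambda p:((p[0]+.5)/6+200-.5,(p[1]+.5)/6+120-.5)
P=[]
for a,b in [((505,106),(330,170)),((604,131),(462,156)),((530,170),(423,229))]:
    x,e=tri([ray('scene',f(a)),ray('side',g(b))]);P.append(x);print(x.round(4),e[0].round(4))
print([round(float(np.linalg.norm(P[i]-P[j])),4) for i,j in((0,1),(1,2),(0,2))])
print('dish',tri([ray('scene',f((372,152))),ray('side',g((291,256)))])[0].round(4))
print(sign_off())
E
```

```text
[ 0.4982 -0.2542  0.0431] 0.0001
[ 0.4154 -0.299   0.0418] 0.0008
[ 0.4202 -0.2081  0.0402] 0.0004
[0.0942, 0.091, 0.0906]
dish [ 0.4654 -0.0566  0.112 ]
the job is handed in; nothing more can be done
None
```

The job is handed in. Both loose balls were pressed in the dish to its stop and set down in the two empty dimples, one after the other. It took about 23 s of the 64 s allowed, and `sign_off()` gives no verdict.

**Final checks (two camera views):**
- **Balls:** the centres triangulate to heights of 40 to 43 mm against the nominal 42 mm, and they stand 91 to 94 mm apart against 94 mm. The differences are within hand-picked pixel error.
- **Dish:** its lip measures 112 mm against 114 mm at rest, so it looks back up.
- **ball_3 and the other objects:** ball_3 and the tin, thimble, chalk and soap look where they were. I did not see the turquoise ball in the last images, but the arm never went near it.
- **Gripper:** it is clear of everything.

**Not clean:**
- **First press:** it hit the stop hard (46 N), and the ball slipped about 6 mm up in the grip. I pressed again with a firmer grip and held it there. That press peaked at 79 N at the wrist, under the 120 N limit.
- **Second press:** it peaked at 52 N without slipping.
- **Tool tilt:** it drifted to about 5° over the run, which I allowed for in the moves.
- **Wrist camera:** near the end it disagreed with the fixed cameras by about 4 mm in y. I went by the fixed cameras.
- **Steps 1 and 3:** the dish travel can't be read directly. I judged the stop from the force, which was mostly 15 N or more while holding (the spring gives 6 N at the stop; one reading dipped to about 7 N on the first ball). The computed ball height was about 126–127 mm both times, against 126 mm at the stop.

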